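# Load board carriers into a test bed and lock the keeper bar

## Robot

A 6-joint arm with a two-finger parallel gripper is mounted at the origin on the work surface. World frame = base frame: x ahead of the robot, y to its left, z up, the work surface at z = 0. Lengths are in m, angles in degrees, forces in N, time in s.
With the tool pointing down it reaches from about 0.35 to 0.975 m from the base axis. Payload 7.1 kg.
Tool frame: the origin (TCP) lies on the centre line of the jaws, within the pads' length; the fingertips stand 11 mm ahead of it and the grasp point (between the pads) lies 8 mm behind it; z points along the fingers, y is the line along which they close (so a half turn about z gives the same grasp; the last joint's range is limited). The gripper opens to 88 mm and grips with 3 to 60 N. Pads are 20 mm wide; open, the fingers measure 115 mm over their backs; the gripper's body (75 mm by 178 mm) begins 61 mm behind the grasp point.
Start: joints at [-71.391, 24.242, 93.386, -0, 62.372, -1.089], TCP at [0.211, -0.588, 0.234] pointing down, gripper open.
Joint ranges: [-172.04, 172.04], [-51.8, 120.97], [4.93, 147.93], [-75.15, 255.16], [6.16, 154.13], [-145.62, 145.62]. Speed limits (degrees/s): [136.94, 136.94, 172.46, 180, 180, 180].

## Interface

Orientations are given as a 3x3 rotation matrix whose columns are the frame's x, y, z axes.
In Python, from cell import env gives the robot as it stands.
- The arm moves only by the tool carry_out, never from a script. Its argument "motion" is a list of rows, each an object with "claw": the closure in counts, from 0 (fully open) to 255 (shut); "delta_pos": the shift along the tool's x, y, z in cm, a list of three; "turn": the turn about the tool's z in rad. A call has 1 to 5 rows; each row shifts and turns the commanded pose from where the row before left it, along the tool's axes as they then stand; what a row does not reach is not made up. A row lasts 1/10 s, in which the tool goes at most 50 mm and 8.59 degrees, less where a joint would pass 70% of its speed; a pose out of reach is approached as far as the arm can. A call with a gripper value outside its range is refused whole. The fingers move at their own pace and stop on an object; "grip_force" is the grip in N (left out, the last holds). Time passes only in rows, so rows that do not move let the fingers close. It gives the time, the measured TCP pose, the force, the opening and the grip force at its end, in the units of the state.
- env.sense(): the state, without advancing time (a new reading comes with each control period).
- env.get_image(name): name is "scene" or "top" or "wrist"; returns a dict with "color" (480x640x3 uint8, red, green, blue), "depth" (480x640 float32, m along the optical axis (not along the pixel's ray), 0 where there is no reading), "vertical_fov" (degrees; the focal length in pixels is half the picture's height over the tangent of half this angle, whatever the lens; pixels are square), "cx", "cy" (the principal point, pixels), "dist" ([k1, k2, p1, p2, k3] as OpenCV has them; the pictures are not rectified), "cam_to_world" (4x4, takes a point from camera to world coordinates); the wrist camera has in their place "T_tool_cam" (4x4, takes a point from camera to tool coordinates, whose origin is the TCP and whose axes are the flange's). Camera axes: x right, y down, z forward; pixel columns grow to the right and rows downward; lengths in m; the calibration is good to about 2 mm. A picture is of the moment at which its call begins: read the wrist's pose just before it.
- env.finish_job(): hands the job in; it is judged then, once.
The state is a dict: "t": time; "joints": joint angles; "qd": joint speeds; "effort": joint torques, N m; "tcp_pos": TCP position; "tool_rot": TCP orientation; "force": force on the tool from outside, world axes, zero at the start; "wrist_torque": the same for the moment, N m; "width": finger opening in m; "grasp_force": force on a finger pad.
Only numpy, scipy, OpenCV 4.12 (cv2) and the standard library are available. Lean on these libraries where they do the work, as an engineer would, in place of code of your own. Each camera call takes 0.05 s, during which the arm holds its last target. There are 200 camera calls.

## Task

Load every board carrier lying on the mat into the slots of the test bed: loosen the brass clamp knob, slide the keeper bar fully open by its black handle, then slide each carrier fully home in a slot of its own (any slot, lug outside the mouth). Then slide the keeper bar fully shut so that its teeth stand behind the carriers, and tighten the clamp knob firmly again. Leave the meter, the screwdriver and the jar where they are.

Things in the scene. Friction and masses are not known exactly. Their poses are not given: they have to be found in the camera images.
- bed: Grey fixed test bed, 258 mm wide, four flat slots side by side, open towards the robot. Origin: on the bench under the middle of the mouth line; x into the slots, y left along the row, z up. Floor plate top, where carriers slide, 10 mm up, from x = -32 (bevelled edge) to 76 mm. Slot centres y = -90, -30, 30, 90 mm. Back wall that stops carriers at x = 70 mm. Top of rails 26 mm up.
- slot0 (a point): Middle of the right-hand slot's mouth (bed x = 0, y = -90 mm), on the floor plate, 10 mm above the bench; axes as the bed's. Each slot is 42.5 mm wide between aluminium rails 17.5 mm wide and 70 mm long (x = 0 to 70 mm); lips 13 mm above the floor plate overhang it 4 mm each side.
- slot1 (a point): The same for the second slot from the right (bed y = -30 mm). At every mouth the rails have 4 mm lead-in bevels at the sides, and the lips are flared upwards (reaching bed x = -7 mm and 30 mm above the bench).
- slot2 (a point): The same for the third slot (bed y = 30 mm).
- slot3 (a point): The same for the left-hand slot (bed y = 90 mm).
- keeper (a joint): Steel keeper bar across the front, bed x = -46 to -36 mm, top 8.5 mm up, with 4 teeth 10 mm wide, 20.5 mm high. In m: 0 = shut (right-hand stop; teeth, centred 15 mm left of each slot's centre, stand 2 mm behind home carriers and block empty slots); 0.016 = open (left-hand stop, moves to bed +y; slots free from 0.012). Slides with 1 to 2 N if unclamped, else held by tens of N.
- keeper_handle (a point): Grip point of the bar's black upright handle at its left end: a tab 12 mm thick along bed y, 26 mm along bed x, 6 to 50 mm above the bench. Point on its middle, 40 mm up, bed x = -41, y = 148 mm when shut; moves with the bar, axes as the bed's. Beyond it a fixed 6 mm high foot at bed y = 192 mm.
- clamp (a joint): Brass clamp knob at the bar's right-hand end, vertical axis. In rad: 0 = loose stop, 1.6 = tight stop; grows clockwise seen from above (clockwise tightens). The bar is free below about 0.6; it bites from about 0.75 and is firm from 1.2. Turns with about 0.1 N m and stays where it is left.
- clamp_grip (a point): On the knob's axis at grip height, 61 mm above the bench, bed x = -41, y = -156 mm. The grip is a bar 38 mm long, 14 mm thick, 36 to 68 mm above the bench, over a 40 mm disc and a 64 mm round base (top 30 mm up). The bar lies along this point's x axis, which turns with the knob and is along the bed's x axis at joint value 0.
- carrier0: Board carrier, one of up to four alike (None if absent): flat grey slab 104 x 40 x 10 mm, 130 g, circuit board on top, aluminium lug 18 mm long, 16 mm wide near its rear, 10 to 34 mm above its underside. Origin: centre of the underside; x along its length to the front end (enters the slot first), z up; lug axis at x = -41 mm. Home: origin at bed x = 18 mm, rear end with lug out by 34 mm.
- carrier1: Board carrier, like carrier0.
- carrier2: Board carrier, like carrier0.
- carrier3: Board carrier, like carrier0.
- meter: Bystander: black hand multimeter, 150 x 78 x 34 mm, lying flat; origin centre of its underside. Leave alone.
- driver: Bystander: screwdriver lying on the bench, 170 mm long, origin near its middle, along x. Leave alone.
- flux: Bystander: small amber jar, 44 mm across, 45 mm high; origin centre of its underside. Leave alone.
There are look-alikes about, which are no part of the job. Leave any blue or brown look-alike of the carrier1 alone.

How it is judged:
By the outcome, as a careful person would: the job done as asked, in the order asked, and still so for the second after the job is handed in, with the robot touching nothing.
Of carrier0, carrier1, carrier2, carrier3 only 3 to 4 are there at a start; the rules pass over those that are not, and their reading is None.
At some moment in a run one of carrier0, carrier1, carrier2, carrier3 may be knocked a few centimetres aside while the robot is not near it.
Once in a run the grip may slacken for a moment while it holds something.
It also fails if it takes over 210 s, if anything falls off the work surface, if the arm or the gripper's body presses on something with over 40 N, if the wrist force passes 120 N, or if a joint passes its speed limit or range.

## Working session

There is one attempt and no reset: what is moved stays moved. The work goes in short steps, Python scripts to look and compute and a tool call to move; the robot and the scene stay as the last step left them, time stands still between calls to the robot, and variables do not carry over. Pictures are saved under pics/ and viewed, at most 14 in all, crops included, and the job is handed in when it is done.

Besides the shell and the picture viewer there is one more tool, called after "Call:" as name(argument=value, ...), one argument or row to a line, values as JSON. carry_out: Moves the arm, as the interface text tells. Its arguments: {"type":"object","properties":{"motion":{"type":"array"},"grip_force":{"type":"number"}},"required":["motion"]}

```bash
ls; mkdir -p pics
python3 - <<'E'
from cell import env
import cv2,numpy as np
s=env.sense();print({k:np.round(v,3).tolist() for k,v in s.items()})
for n in("scene","top"):
    i=env.get_image(n);cv2.imwrite(f"pics/{n}0.png",i["color"][...,::-1]);np.savez(f"{n}0.npz",**i)
    print(n,i["vertical_fov"],i["cx"],i["cy"],i["dist"],np.round(i["cam_to_world"],3).tolist())
E
```

```text
pics
{'t': 0.0, 'joints': [-71.39, 24.285, 93.431, 0.001, 62.373, -1.09], 'qd': [-0.05, -0.026, -0.079, 0.043, -0.022, 0.016], 'effort': [0.001, -54.461, -27.367, 0.064, 0.023, -0.0], 'tcp_pos': [0.211, -0.588, 0.233], 'tool_rot': [[0.941, 0.337, -0.0], [0.337, -0.941, 0.001], [0.0, -0.002, -1.0]], 'force': [-0.354, -0.535, -0.416], 'wrist_torque': [0.035, 0.024, 0.024], 'grasp_force': 0.0, 'width': 0.088}
scene 49.96626087755747 326.81095091907093 242.96274655595693 [-0.08317134  0.          0.          0.          0.        ] [[-0.876, 0.369, -0.311, 0.916], [0.482, 0.66, -0.575, 0.762], [-0.007, -0.654, -0.757, 0.994], [0.0, 0.0, 0.0, 1.0]]
top 55.86461468395094 322.9483525849256 244.35478922361244 [0.03398638 0.         0.         0.         0.        ] [[-0.008, -0.997, 0.082, 0.462], [-1.0, 0.007, -0.013, 0.059], [0.012, -0.082, -0.997, 1.106], [0.0, 0.0, 0.0, 1.0]]
```

View pics/top0.png

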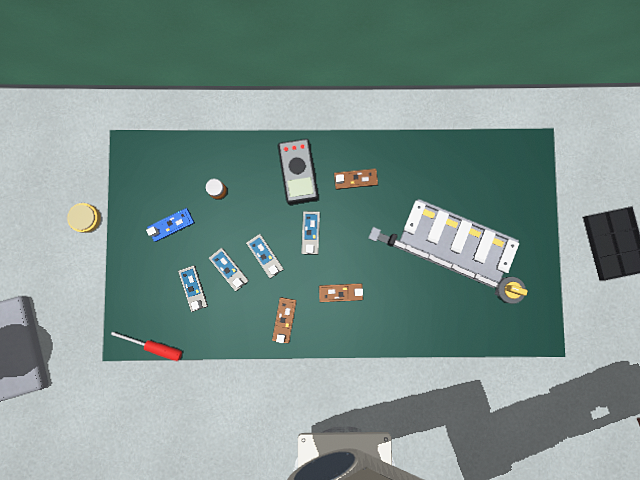

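View pics/scene0.png

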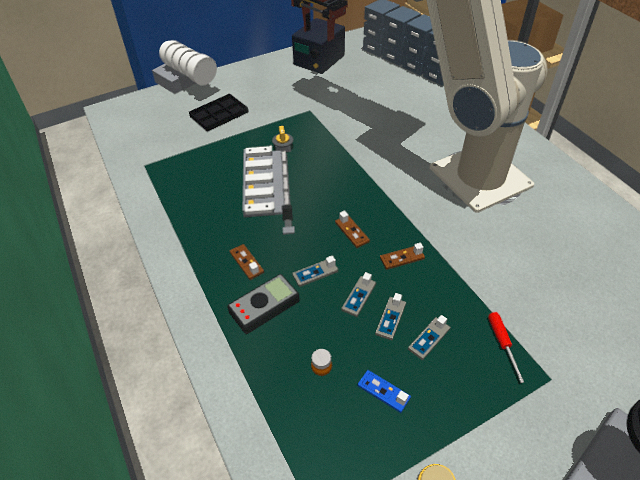

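Top picture. The four grey carriers with a blue board are at (192,288), (228,269), (264,255) and (311,232). The look-alikes are blue at (170,224) and brown at (356,178), (341,292) and (285,320). The bed's centre is at about (460,238), the knob at (513,291) and the handle at (376,234). I choose the four grey ones. Next I measure and take one close crop.

```bash
cat > h.py <<'E'
import cv2,numpy as np
def load(n): return dict(np.load(n))
def cam(i):
    f=240/np.tan(np.radians(float(i["vertical_fov"]))/2)
    return np.array([[f,0,float(i["cx"])],[0,f,float(i["cy"])],[0,0,1]])
def world(i,T=None):
    """world xyz of every pixel"""
    T=i["cam_to_world"] if T is None else T
    v,u=np.mgrid[:480,:640].astype(np.float32)
    n=cv2.undistortPoints(np.stack([u.ravel(),v.ravel()],1)[:,None],cam(i),i["dist"])[:,0]
    d=i["depth"].ravel()[:,None]
    P=np.hstack([n*d,d])@T[:3,:3].T+T[:3,3]
    P[d[:,0]==0]=np.nan
    return P.reshape(480,640,3)
def proj(i,P,T=None):
    T=np.linalg.inv(i["cam_to_world"] if T is None else T)
    r=cv2.projectPoints(np.asarray(P,float).reshape(-1,3),cv2.Rodrigues(T[:3,:3])[0],T[:3,3],cam(i),i["dist"])[0]
    return r[:,0]
def wristT(s,i):
    T=np.eye(4);T[:3,:3]=s["tool_rot"];T[:3,3]=s["tcp_pos"];return T@i["T_tool_cam"]
def carrier(W,c,r=0.09):
    """pose from depth: slab points near c (world xy); returns origin xy, yaw deg"""
    m=(np.hypot(W[...,0]-c[0],W[...,1]-c[1])<r)&(W[...,2]>0.005)&(W[...,2]<0.05)
    k,l=cv2.connectedComponents(cv2.morphologyEx(m.astype(np.uint8),cv2.MORPH_CLOSE,np.ones((3,3))))
    d=np.where(l>0,np.hypot(W[...,0]-c[0],W[...,1]-c[1]),9);j=l.ravel()[d.argmin()]
    P=W[(l==j)&m];R=cv2.minAreaRect((P[:,:2]*1e3).astype(np.float32))
    B=cv2.boxPoints(R);e=B[1]-B[0],B[2]-B[1];L=max(e,key=np.linalg.norm);L=L/np.linalg.norm(L)
    lug=np.median(P[P[:,2]>0.027][:,:2],0)*1e3; o=np.array(R[0])
    if (lug-o)@L>0:L=-L
    return o,np.degrees(np.arctan2(L[1],L[0])),R[1],lug,len(P)
E
python3 - <<'E'
from h import *
i=load("top0.npz");W=world(i)
for p in[(192,288),(228,269),(264,255),(311,232)]:
    print(p,[np.round(x,1) for x in carrier(W,W[p[1],p[0],:2],.075)])
for n,p in dict(mat=(400,200),knob=(513,291),handle=(376,234),hand2=(392,240),hL=(417,206),hR=(517,240),base=(500,295),corner=(506,268)).items(): print(n,np.round(W[p[1],p[0]]*1e3))
a=cv2.resize(i["color"][190:310,160:360],(800,480),interpolation=cv2.INTER_CUBIC)
b=cv2.resize(i["color"][180:320,360:560],(800,560),interpolation=cv2.INTER_CUBIC)
cv2.imwrite("pics/c.png",a[...,::-1]);cv2.imwrite("pics/b.png",b[...,::-1])
E
```

```text
(192, 288) [array([452.6, 361.8]), np.float32(14.5), array([115.2,  54.3]), array([409.7, 345.9]), np.int64(760)]
(228, 269) [array([492.8, 275.8]), np.float32(37.8), array([104.5,  52.8]), array([462.2, 249. ]), np.int64(732)]
(264, 255) [array([527.2, 188.6]), np.float32(33.5), array([108.4,  48.3]), array([492. , 165.6]), np.int64(720)]
(311, 232) [array([582.7,  76.4]), np.float32(-0.2), array([ 53.6, 118. ]), array([539.9,  78.5]), np.int64(705)]
mat [ 661. -147.   -2.]
knob [ 437. -387.   68.]
handle [576. -85.   9.]
hand2 [ 557. -116.   51.]
hL [ 641. -182.   26.]
hR [ 557. -418.   28.]
base [ 427. -372.   30.]
corner [ 491. -391.   25.]
```

View pics/c.png

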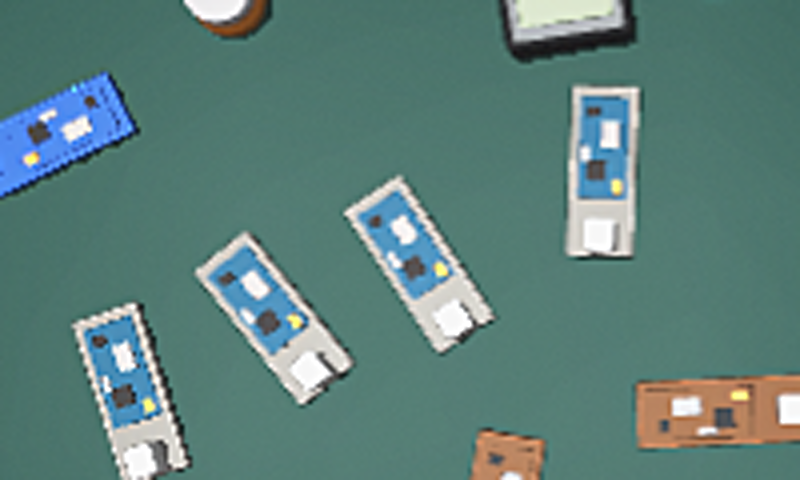

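View pics/b.png

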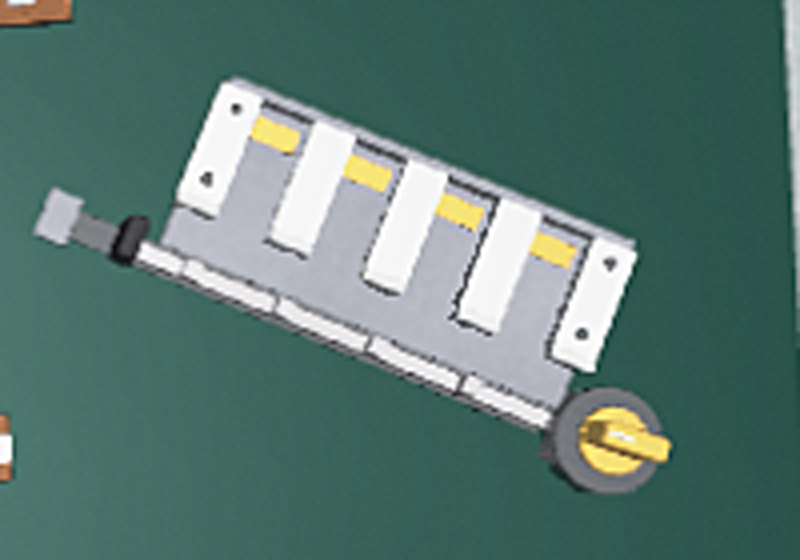

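The crops confirm it: four grey slabs with blue boards and their lugs near the robot. The knob's grip bar lies nearly across the bed x axis, so it is clamped. Next, a wrist look at the bed.

```bash
cat >> h.py <<'E'
def phi(s): R=np.array(s["tool_rot"]);return np.degrees(np.arctan2(R[1,0],R[0,0]))
def go(s,tgt=None,yaw=None):
    """deltas (tool axes, cm; rad) from measured pose: shift first, then turn"""
    if tgt is not None: print("shift cm",np.round(np.array(s["tool_rot"]).T@(np.array(tgt)-s["tcp_pos"])*100,2))
    if yaw is not None: print("turn",np.round(np.radians((phi(s)-yaw+180)%360-180),3))
E
python3 - <<'E'
from h import *
from cell import env
s=env.sense();i=env.get_image("wrist");print(np.round(i["T_tool_cam"],3).tolist(),i["vertical_fov"],i["dist"])
go(s,[.47,-.30,.34],70)
E
```

```text
[[0.001, -0.955, -0.296, 0.08], [1.0, 0.0, 0.001, -0.0], [-0.001, -0.296, 0.955, -0.151], [0.0, 0.0, 0.0, 1.0]] 63.127456741248174 [-0.00908206  0.          0.          0.          0.        ]
shift cm [ 34.13 -18.38 -10.67]
turn -0.878
```

Call:
carry_out(
  motion=[
    {"claw": 0, "delta_pos": [3.8, -2, -1.2], "turn": 0},
    {"claw": 0, "delta_pos": [3.8, -2, -1.2], "turn": 0},
    {"claw": 0, "delta_pos": [3.8, -2, -1.2], "turn": 0},
    {"claw": 0, "delta_pos": [3.8, -2, -1.2], "turn": 0},
    {"claw": 0, "delta_pos": [3.8, -2, -1.2], "turn": 0},
  ],
)

```text
t: 0.65
tcp_pos: [0.3566, -0.4287, 0.294]
tool_rot: [[0.942, 0.337, -0.0], [0.337, -0.942, 0.0], [-0.0, -0.0, -1.0]]
force: [0.3, 0.3, 0.8]
width: 0.0878
grasp_force: 0.0
```

Call:
carry_out(
  motion=[
    {"claw": 0, "delta_pos": [3.8, -2, -1.2], "turn": 0},
    {"claw": 0, "delta_pos": [3.8, -2, -1.2], "turn": 0},
    {"claw": 0, "delta_pos": [3.8, -2, -1.2], "turn": 0},
    {"claw": 0, "delta_pos": [3.8, -2, -1.2], "turn": 0},
    {"claw": 0, "delta_pos": [0, 0, 0], "turn": -0.14},
  ],
)

```text
t: 1.15
tcp_pos: [0.4754, -0.3006, 0.3433]
tool_rot: [[0.883, 0.469, 0.003], [0.469, -0.883, -0.001], [0.003, 0.002, -1.0]]
force: [-1.1, -0.4, 0.4]
width: 0.0879
grasp_force: 0.0
```

Call:
carry_out(
  motion=[
    {"claw": 0, "delta_pos": [0, 0, 0], "turn": -0.145},
    {"claw": 0, "delta_pos": [0, 0, 0], "turn": -0.145},
    {"claw": 0, "delta_pos": [0, 0, 0], "turn": -0.145},
    {"claw": 0, "delta_pos": [0, 0, 0], "turn": -0.145},
    {"claw": 0, "delta_pos": [0, 0, 0], "turn": -0.145},
  ],
)

```text
t: 1.65
tcp_pos: [0.4719, -0.3035, 0.3414]
tool_rot: [[0.348, 0.937, -0.0], [0.937, -0.348, 0.0], [0.0, -0.001, -1.0]]
force: [0.2, 0.5, 0.4]
width: 0.0879
grasp_force: 0.0
```

Call:
carry_out(
  motion=[
    {"claw": 0, "delta_pos": [0, 0, 0], "turn": 0},
    {"claw": 0, "delta_pos": [0, 0, 0], "turn": 0},
    {"claw": 0, "delta_pos": [0, 0, 0], "turn": 0},
  ],
)

```text
t: 1.95
tcp_pos: [0.4719, -0.3036, 0.3416]
tool_rot: [[0.357, 0.934, -0.0], [0.934, -0.357, 0.0], [0.0, -0.0, -1.0]]
force: [-0.2, -0.0, 1.0]
width: 0.0877
grasp_force: 0.0
```

Run:
```python
from h import *
from cell import env
s=env.sense();i=env.get_image("wrist");T=wristT(s,i);print(s["tcp_pos"],phi(s),s["joints"])
np.savez("w1.npz",cam_to_world=T,**i);cv2.imwrite("pics/w1.png",i["color"][...,::-1])
```

```text
[ 0.47194452 -0.30361608  0.34158701] 69.09429899925793 [-3.39697960e+01  1.26105760e+01  9.51453956e+01  6.30754606e-04
  7.22552496e+01 -1.30642876e+01]
```

View pics/w1.png

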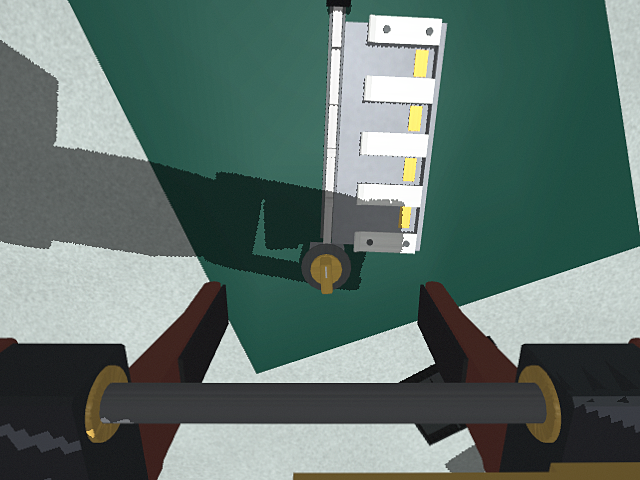

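The wrist picture shows the bed at the upper right, its rails at rows 30 to 245. The knob is at (326,267) and the handle at (340,3). I fit the bed from depth.

Run:
```python
from h import *
for n in("top0.npz","w1.npz"):
    i=load(n);W=world(i)*1e3;c=i["color"].astype(int);z=W[...,2]
    near=np.hypot(W[...,0]-540,W[...,1]+270)<260
    mat=np.nanmedian(z[near&(c[...,1]>c[...,0]+25)&(z<8)]);z=z-mat;print(n,"mat z",mat)
    # rails by height
    m=near&(z>20)&(z<30)&(c.min(2)>150) 
    k,l,st,_=cv2.connectedComponentsWithStats(m.astype(np.uint8))
    C=[]
    for j in range(1,k):
        if st[j,4]>100:
            P=W[l==j];R=cv2.minAreaRect(P[:,:2].astype(np.float32));C.append(R[0]);print(" rail",np.round(R[0],1),np.round(R[1],1),round(R[2],1),np.round(np.median(P[:,2]),1))
    B=near&(z>7)&(z<31)&(W[...,0]>W[...,1]*.443+560+90)
    # disc base, handle
    for nm,p,r,lo,hi in(("base",(434,-394),45,26,33),("knobbar",(434,-394),45,60,72),("handle",(557,-116),40,44,56)):
        q=(np.hypot(W[...,0]-p[0],W[...,1]-p[1])<r)&(z>lo)&(z<hi)
        if q.sum()<5:continue
        P=W[q][:,:2].astype(np.float32);R=cv2.minAreaRect(P);print(nm,q.sum(),"circ",np.round(cv2.minEnclosingCircle(P),1) if 0 else [np.round(x,1) for x in cv2.minEnclosingCircle(P)],"rect",[np.round(x,1) for x in R])
```

```text
top0.npz mat z 1.235009156098421
 rail [ 569.5 -287.9] [267.2  84.5] 66.6 26.7
base 310 circ [array([ 439.5, -398.5]), np.float64(32.6)] rect [array([ 439.8, -398.4]), array([63.2, 58.8]), np.float64(89.7)]
knobbar 105 circ [array([ 442.2, -401.1]), np.float64(19.0)] rect [array([ 439.9, -400.3]), array([37.7, 14.1]), np.float64(72.1)]
handle 65 circ [array([ 560. , -119.3]), np.float64(13.7)] rect [array([ 559.6, -118.8]), array([14.3, 25.8]), np.float64(69.7)]
w1.npz mat z 0.16720457066204952
 rail [ 569.7 -286. ] [265.5  84.1] 66.7 25.6
base 1015 circ [array([ 438.8, -399. ]), np.float64(32.0)] rect [array([ 439. , -399.3]), array([62.5, 62.4]), np.float64(1.2)]
knobbar 360 circ [array([ 439.4, -399. ]), np.float64(18.9)] rect [array([ 439. , -398.9]), array([37.2, 13.8]), np.float64(72.3)]
```

```bash
cat >> h.py <<'E'
BO=np.array([.5386,-.2718]);BY=-23.35
_c,_s=np.cos(np.radians(BY)),np.sin(np.radians(BY));BR=np.array([[_c,-_s],[_s,_c]])
def bed(x,y,z): return np.r_[BO+BR@np.array([x,y])*1e-3,z*1e-3]
def inbed(p): return np.r_[BR.T@(np.array(p)[:2]-BO)*1e3,p[2]*1e3]
E
python3 - <<'E'
from h import *
from cell import env
s=env.sense();go(s,[.439,-.399,.053],72.2)
E
```

```text
shift cm [-10.08   0.32  28.86]
turn -0.054
```

Call:
carry_out(
  motion=[
    {"claw": 0, "delta_pos": [-3.4, 0.1, 0], "turn": 0},
    {"claw": 0, "delta_pos": [-3.4, 0.1, 2], "turn": 0},
    {"claw": 0, "delta_pos": [-3.3, 0.1, 3], "turn": -0.05},
    {"claw": 0, "delta_pos": [0, 0, 4], "turn": 0},
    {"claw": 0, "delta_pos": [0, 0, 4], "turn": 0},
  ],
)

```text
t: 2.5
tcp_pos: [0.4387, -0.4004, 0.2107]
tool_rot: [[0.31, 0.951, 0.001], [0.951, -0.31, -0.001], [-0.001, 0.001, -1.0]]
force: [0.1, 0.3, -0.8]
width: 0.0878
grasp_force: 0.0
```

Call:
carry_out(
  motion=[
    {"claw": 0, "delta_pos": [0, 0, 4], "turn": 0},
    {"claw": 0, "delta_pos": [0, 0, 4], "turn": 0},
    {"claw": 0, "delta_pos": [0, 0, 3.9], "turn": 0},
    {"claw": 0, "delta_pos": [0, 0, 2], "turn": 0},
    {"claw": 0, "delta_pos": [0, 0, 2], "turn": 0},
  ],
)

```text
t: 3.0
tcp_pos: [0.4386, -0.3989, 0.051]
tool_rot: [[0.309, 0.951, -0.001], [0.951, -0.309, 0.001], [0.001, -0.001, -1.0]]
force: [-0.5, 0.4, 0.3]
width: 0.0876
grasp_force: 0.0
```

Call:
carry_out(
  motion=[
    {"claw": 0, "delta_pos": [0, 0, 0], "turn": 0},
    {"claw": 0, "delta_pos": [0, 0, 0], "turn": 0},
    {"claw": 215, "delta_pos": [0, 0, 0], "turn": 0},
    {"claw": 230, "delta_pos": [0, 0, 0], "turn": 0},
    {"claw": 230, "delta_pos": [0, 0, 0], "turn": 0},
  ],
  grip_force=35,
)

```text
t: 3.5
tcp_pos: [0.4395, -0.3996, 0.0537]
tool_rot: [[0.307, 0.952, 0.001], [0.952, -0.307, -0.001], [-0.001, 0.002, -1.0]]
force: [0.1, 0.5, 0.6]
width: 0.0672
grasp_force: 0.0
```

Call:
carry_out(
  motion=[
    {"claw": 230, "delta_pos": [0, 0, 0], "turn": 0},
    {"claw": 230, "delta_pos": [0, 0, 0], "turn": 0},
    {"claw": 230, "delta_pos": [0, 0, 0], "turn": 0},
    {"claw": 230, "delta_pos": [0, 0, 0], "turn": 0},
  ],
)

```text
t: 3.9
tcp_pos: [0.4391, -0.3992, 0.0527]
tool_rot: [[0.307, 0.952, 0.0], [0.952, -0.307, -0.0], [-0.0, 0.0, -1.0]]
force: [0.5, -0.1, -0.5]
width: 0.0356
grasp_force: 0.0
```

Call:
carry_out(
  motion=[
    {"claw": 230, "delta_pos": [0, 0, 0], "turn": 0},
    {"claw": 230, "delta_pos": [0, 0, 0], "turn": 0},
    {"claw": 230, "delta_pos": [0, 0, 0], "turn": 0},
    {"claw": 230, "delta_pos": [0, 0, 0], "turn": 0},
    {"claw": 230, "delta_pos": [0, 0, 0], "turn": 0},
  ],
)

```text
t: 4.4
tcp_pos: [0.4396, -0.3994, 0.0527]
tool_rot: [[0.307, 0.952, 0.001], [0.952, -0.307, -0.001], [-0.0, 0.001, -1.0]]
force: [4.2, -0.6, -3.0]
width: 0.0139
grasp_force: 35.0
```

Call:
carry_out(
  motion=[
    {"claw": 230, "delta_pos": [0, 0, 0], "turn": -0.05},
    {"claw": 230, "delta_pos": [0, 0, 0], "turn": -0.05},
    {"claw": 230, "delta_pos": [0, 0, 0], "turn": -0.05},
    {"claw": 230, "delta_pos": [0, 0, 0], "turn": -0.05},
    {"claw": 230, "delta_pos": [0, 0, 0], "turn": -0.05},
  ],
)

```text
t: 4.9
tcp_pos: [0.4396, -0.3994, 0.0527]
tool_rot: [[0.06, 0.998, 0.001], [0.998, -0.06, -0.001], [-0.001, 0.001, -1.0]]
force: [5.2, -0.3, -3.4]
width: 0.0141
grasp_force: 35.0
```

Turning well. On to about 1.42 rad in total.

Call:
carry_out(
  motion=[
    {"claw": 230, "delta_pos": [0, 0, 0], "turn": -0.12},
    {"claw": 230, "delta_pos": [0, 0, 0], "turn": -0.12},
    {"claw": 230, "delta_pos": [0, 0, 0], "turn": -0.12},
    {"claw": 230, "delta_pos": [0, 0, 0], "turn": -0.12},
    {"claw": 230, "delta_pos": [0, 0, 0], "turn": -0.12},
  ],
)

```text
t: 5.4
tcp_pos: [0.4398, -0.3994, 0.0527]
tool_rot: [[-0.516, 0.856, 0.001], [0.856, 0.516, -0.001], [-0.001, 0.001, -1.0]]
force: [5.2, 0.4, -3.8]
width: 0.0136
grasp_force: 35.0
```

Call:
carry_out(
  motion=[
    {"claw": 230, "delta_pos": [0, 0, 0], "turn": -0.12},
    {"claw": 230, "delta_pos": [0, 0, 0], "turn": -0.12},
    {"claw": 230, "delta_pos": [0, 0, 0], "turn": -0.12},
    {"claw": 230, "delta_pos": [0, 0, 0], "turn": -0.12},
    {"claw": 230, "delta_pos": [0, 0, 0], "turn": -0.1},
  ],
)

```text
t: 5.9
tcp_pos: [0.4399, -0.3993, 0.0527]
tool_rot: [[-0.901, 0.434, 0.001], [0.434, 0.901, -0.001], [-0.002, 0.0, -1.0]]
force: [5.2, 0.6, -3.6]
width: 0.0142
grasp_force: 35.0
```

Call:
carry_out(
  motion=[
    {"claw": 230, "delta_pos": [0, 0, 0], "turn": 0},
    {"claw": 230, "delta_pos": [0, 0, 0], "turn": 0},
  ],
)

```text
t: 6.1
tcp_pos: [0.4398, -0.3993, 0.0527]
tool_rot: [[-0.899, 0.437, 0.001], [0.437, 0.899, -0.001], [-0.001, 0.0, -1.0]]
force: [5.6, -0.7, -4.1]
width: 0.014
grasp_force: 35.0
```

Run:
```python
from h import *
from cell import env
s=env.sense();print(phi(s),s["joints"],s["wrist_torque"],s["force"],s["width"],s["grasp_force"])
```

```text
154.07812093148655 [-4.33953113e+01  3.61532641e+01  1.02615156e+02  3.75584870e-02
  4.11553702e+01 -1.07501695e+02] [ 0.07920445 -1.06707687  0.07961101] [ 5.62970757 -0.71565291 -4.1179495 ] 0.014010331694181774 34.99032497406006
```

Call:
carry_out(
  motion=[
    {"claw": 140, "delta_pos": [0, 0, 0], "turn": 0},
    {"claw": 140, "delta_pos": [0, 0, 0], "turn": 0},
    {"claw": 140, "delta_pos": [0, 0, 0], "turn": 0},
    {"claw": 140, "delta_pos": [0, 0, -3], "turn": 0},
    {"claw": 140, "delta_pos": [0, 0, -3], "turn": -0.045},
  ],
)

```text
t: 6.6
tcp_pos: [0.4381, -0.3985, 0.1124]
tool_rot: [[-0.918, 0.396, -0.002], [0.396, 0.918, 0.002], [0.003, 0.001, -1.0]]
force: [0.8, -0.9, 0.6]
width: 0.0398
grasp_force: 0.0
```

Run:
```python
from h import *
from cell import env
s=env.sense();print(s["width"]);go(s,bed(-41,148,32),180+BY)
```

```text
0.03980567763372052
shift cm [-0.14 30.41  8.07]
turn 0.0
```

Call:
carry_out(
  motion=[
    {"claw": 140, "delta_pos": [-0.1, 4.4, 0], "turn": 0},
    {"claw": 140, "delta_pos": [0, 4.4, 0], "turn": 0},
    {"claw": 140, "delta_pos": [0, 4.4, 0], "turn": 0},
    {"claw": 140, "delta_pos": [0, 4.4, 0], "turn": 0},
    {"claw": 140, "delta_pos": [0, 4.4, 0], "turn": 0},
  ],
)

```text
t: 7.1
tcp_pos: [0.5274, -0.1961, 0.1128]
tool_rot: [[-0.918, 0.397, -0.0], [0.397, 0.918, -0.0], [0.0, -0.0, -1.0]]
force: [-0.5, 0.1, -0.1]
width: 0.0398
grasp_force: 0.0
```

Call:
carry_out(
  motion=[
    {"claw": 140, "delta_pos": [0, 4.4, 0], "turn": 0},
    {"claw": 140, "delta_pos": [0, 4, 0], "turn": 0},
    {"claw": 140, "delta_pos": [0, 0, 0], "turn": 0},
    {"claw": 140, "delta_pos": [0, 0, 3], "turn": 0},
    {"claw": 140, "delta_pos": [0, 0, 3], "turn": 0},
  ],
)

```text
t: 7.6
tcp_pos: [0.5612, -0.1209, 0.053]
tool_rot: [[-0.918, 0.396, 0.002], [0.396, 0.918, -0.001], [-0.002, 0.0, -1.0]]
force: [0.1, -1.0, 0.7]
width: 0.0396
grasp_force: 0.0
```

Call:
carry_out(
  motion=[
    {"claw": 140, "delta_pos": [0, 0, 2], "turn": 0},
    {"claw": 140, "delta_pos": [0, 0, 0], "turn": 0},
    {"claw": 235, "delta_pos": [0, 0, 0], "turn": 0},
    {"claw": 235, "delta_pos": [0, 0, 0], "turn": 0},
    {"claw": 235, "delta_pos": [0, 0, 0], "turn": 0},
  ],
  grip_force=25,
)

```text
t: 8.1
tcp_pos: [0.5613, -0.121, 0.034]
tool_rot: [[-0.918, 0.397, 0.002], [0.397, 0.918, -0.001], [-0.002, 0.0, -1.0]]
force: [-0.1, 0.0, 0.5]
width: 0.0193
grasp_force: 0.0
```

Call:
carry_out(
  motion=[
    {"claw": 235, "delta_pos": [0, 0, 0], "turn": 0},
    {"claw": 235, "delta_pos": [0, 0, 0], "turn": 0},
    {"claw": 235, "delta_pos": [0, 0, 0], "turn": 0},
  ],
)

```text
t: 8.4
tcp_pos: [0.5614, -0.1206, 0.0337]
tool_rot: [[-0.918, 0.396, 0.002], [0.396, 0.918, -0.0], [-0.002, 0.0, -1.0]]
force: [-0.2, 1.6, 6.5]
width: 0.0119
grasp_force: 25.0
```

Run:
```python
from h import *
from cell import env
s=env.sense();print(s["width"],s["force"],s["grasp_force"],inbed(s["tcp_pos"]))
```

```text
0.011881970927116656 [-0.21569251  1.56868772  6.45548401] 25.001036524772644 [-39.01495461 147.88641265  33.74442052]
```

Call:
carry_out(
  motion=[
    {"claw": 235, "delta_pos": [0, 0.3, 0], "turn": 0},
    {"claw": 235, "delta_pos": [0, 0.4, 0], "turn": 0},
    {"claw": 235, "delta_pos": [0, 0.4, 0], "turn": 0},
    {"claw": 235, "delta_pos": [0, 0.3, 0], "turn": 0},
    {"claw": 235, "delta_pos": [0, 0.2, 0], "turn": 0},
  ],
)

```text
t: 8.9
tcp_pos: [0.5676, -0.106, 0.0337]
tool_rot: [[-0.918, 0.396, 0.002], [0.396, 0.918, -0.001], [-0.002, -0.0, -1.0]]
force: [-1.2, -0.5, 6.5]
width: 0.0117
grasp_force: 25.0
```

Call:
carry_out(
  motion=[
    {"claw": 235, "delta_pos": [0, 0.05, 0], "turn": 0},
    {"claw": 235, "delta_pos": [0, 0, 0], "turn": 0},
    {"claw": 235, "delta_pos": [0, 0, 0], "turn": 0},
  ],
)

```text
t: 9.2
tcp_pos: [0.5678, -0.1058, 0.0337]
tool_rot: [[-0.918, 0.396, 0.002], [0.396, 0.918, -0.001], [-0.002, -0.0, -1.0]]
force: [-0.8, -1.5, 7.0]
width: 0.0118
grasp_force: 25.0
```

Run:
```python
from h import *
from cell import env
s=env.sense();print(s["width"],s["force"],s["grasp_force"],inbed(s["tcp_pos"]))
```

```text
0.011820796802818312 [-0.80786086 -1.48494733  7.02880717] 25.000674426555634 [-39.0277007  163.96031417  33.74106282]
```

Call:
carry_out(
  motion=[
    {"claw": 140, "delta_pos": [0, 0, 0], "turn": 0},
    {"claw": 140, "delta_pos": [0, 0, 0], "turn": 0},
    {"claw": 140, "delta_pos": [0, 0, 0], "turn": 0},
    {"claw": 140, "delta_pos": [0, 0, -4], "turn": 0},
    {"claw": 140, "delta_pos": [0, 0, -4], "turn": 0},
  ],
)

```text
t: 9.7
tcp_pos: [0.5657, -0.1051, 0.1121]
tool_rot: [[-0.918, 0.397, -0.004], [0.397, 0.918, 0.001], [0.004, -0.001, -1.0]]
force: [1.1, 1.2, -0.4]
width: 0.0397
grasp_force: 0.0
```

Call:
carry_out(
  motion=[
    {"claw": 140, "delta_pos": [3, 2.5, -3], "turn": 0},
    {"claw": 140, "delta_pos": [3, 2.5, -3], "turn": 0},
    {"claw": 140, "delta_pos": [3, 2.5, -3], "turn": 0},
    {"claw": 140, "delta_pos": [3, 2.5, -3], "turn": 0},
    {"claw": 140, "delta_pos": [3, 2.5, -3], "turn": 0},
  ],
)

```text
t: 10.2
tcp_pos: [0.4777, 0.0701, 0.2637]
tool_rot: [[-0.918, 0.397, -0.0], [0.397, 0.918, 0.0], [0.0, -0.0, -1.0]]
force: [1.2, 0.2, 0.3]
width: 0.0395
grasp_force: 0.0
```

Call:
carry_out(
  motion=[
    {"claw": 140, "delta_pos": [3, 2.5, -3], "turn": 0},
    {"claw": 140, "delta_pos": [3, 2.5, -3], "turn": 0},
    {"claw": 140, "delta_pos": [2.5, 3, -2], "turn": -0.14},
    {"claw": 140, "delta_pos": [0, 3, 0], "turn": -0.14},
    {"claw": 140, "delta_pos": [0, 3, 0], "turn": -0.14},
  ],
)

```text
t: 10.7
tcp_pos: [0.4443, 0.2363, 0.3438]
tool_rot: [[-1.0, -0.019, 0.002], [-0.019, 1.0, 0.001], [-0.002, 0.001, -1.0]]
force: [0.1, -0.1, -0.3]
width: 0.0393
grasp_force: 0.0
```

Call:
carry_out(
  motion=[
    {"claw": 140, "delta_pos": [0, 0, 0], "turn": -0.14},
    {"claw": 140, "delta_pos": [0, 0, 0], "turn": -0.14},
    {"claw": 140, "delta_pos": [0, 0, 0], "turn": 0},
    {"claw": 140, "delta_pos": [0, 0, 0], "turn": 0},
  ],
)

```text
t: 11.1
tcp_pos: [0.4442, 0.2346, 0.3425]
tool_rot: [[-0.959, -0.284, -0.0], [-0.284, 0.959, -0.0], [0.0, -0.0, -1.0]]
force: [0.0, -0.0, 0.9]
width: 0.0395
grasp_force: 0.0
```

```bash
cat > look.py <<'E'
import sys
from h import *
from cell import env
n=sys.argv[1]
s=env.sense();i=env.get_image("wrist");T=wristT(s,i);print(s["t"],np.round(s["tcp_pos"],4),phi(s),np.round(s["joints"],0))
np.savez(n+".npz",cam_to_world=T,**i);cv2.imwrite(f"pics/{n}.png",i["color"][...,::-1])
E
cat > cars.py <<'E'
# grey carriers: board-blue blobs on mat, slab by depth
import sys
from h import *
i=load(sys.argv[1]+".npz");W=world(i);h=cv2.cvtColor(i["color"],cv2.COLOR_RGB2HSV)
sl=(W[...,2]>.006)&(W[...,2]<.04)
m=(cv2.inRange(h,(98,60,50),(108,255,200))>0)&sl
k,l,st,ct=cv2.connectedComponentsWithStats(cv2.morphologyEx(m.astype(np.uint8),cv2.MORPH_CLOSE,np.ones((7,7))))
for j in range(1,k):
    if st[j,4]<150: continue
    c=np.nanmedian(W[l==j],0)
    try: print(ct[j].round(),st[j,4],h[l==j].mean(0).round(),[np.round(x,1) for x in carrier(W,c[:2],.075)])
    except Exception as e: print(ct[j],e)
E
python3 look.py w2; python3 cars.py w2
```

```text
11.1 [0.4442 0.2346 0.3425] -163.47298969674264 [ 26.   7. 102.   0.  71. -80.]
[416. 236.] 494 [ 94. 160. 185.] [array([450.6, 360.3]), np.float32(19.0), array([97.8, 40.6]), array([410.7, 346.5]), np.int64(2269)]
[349. 246.] 605 [ 92. 155. 187.] [array([492.9, 274.8]), np.float32(39.0), array([103.5,  40. ]), array([460. , 248.5]), np.int64(2356)]
[273. 246.] 940 [ 93. 164. 186.] [array([524.2, 187.4]), np.float32(33.4), array([104.2,  40.4]), array([489.4, 165. ]), np.int64(2411)]
[175. 261.] 933 [ 92. 169. 167.] [array([580.7,  76.1]), np.float32(-2.8), array([ 40.6, 105.9]), array([538.2,  78.8]), np.int64(2352)]
```

View pics/w2.png

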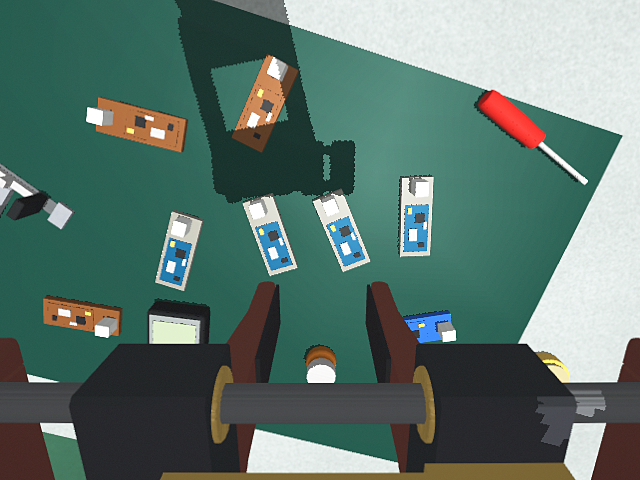

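Wrist picture. The grey carriers' lugs are at (180,224), (259,208), (330,202) and (418,187). Brown boards are at (140,123), (265,103) and (82,315), the blue one at (430,327). I take the carrier at (178,250) first, for slot 3.

Call:
carry_out(
  motion=[
    {"claw": 140, "delta_pos": [0, 0, 2], "turn": 0.14},
    {"claw": 140, "delta_pos": [0, 0, 2], "turn": 0.14},
    {"claw": 140, "delta_pos": [0, 0, 2], "turn": 0.057},
    {"claw": 140, "delta_pos": [0, 0, 0], "turn": 0},
    {"claw": 140, "delta_pos": [0, 0, 0], "turn": 0},
  ],
)

```text
t: 11.65
tcp_pos: [0.4445, 0.2346, 0.2829]
tool_rot: [[-0.999, 0.045, -0.0], [0.045, 0.999, -0.0], [0.0, -0.0, -1.0]]
force: [0.2, 0.1, -0.2]
width: 0.0396
grasp_force: 0.0
```

Run:
```python
from h import *
from cell import env
s=env.sense();go(s,[.5388,.0785,.0245],177.2)
```

```text
shift cm [-10.13 -15.17  25.84]
turn 0.004
```

Call:
carry_out(
  motion=[
    {"claw": 140, "delta_pos": [-2.5, -3.8, 2], "turn": 0},
    {"claw": 140, "delta_pos": [-2.5, -3.8, 2], "turn": 0},
    {"claw": 140, "delta_pos": [-2.5, -3.8, 2], "turn": 0},
    {"claw": 140, "delta_pos": [-2.6, -3.8, 2], "turn": 0},
    {"claw": 140, "delta_pos": [0, 0, 4], "turn": 0},
  ],
)

```text
t: 12.15
tcp_pos: [0.5444, 0.0749, 0.1657]
tool_rot: [[-0.999, 0.049, 0.01], [0.049, 0.999, 0.0], [-0.01, 0.001, -1.0]]
force: [0.0, -0.1, -1.1]
width: 0.0401
grasp_force: 0.0
```

Call:
carry_out(
  motion=[
    {"claw": 140, "delta_pos": [0, 0, 4], "turn": 0},
    {"claw": 140, "delta_pos": [0, 0, 4], "turn": 0},
    {"claw": 140, "delta_pos": [0, 0, 3], "turn": 0},
    {"claw": 140, "delta_pos": [0, 0, 1.5], "turn": 0},
    {"claw": 140, "delta_pos": [0, 0, 0], "turn": 0},
  ],
)

```text
t: 12.65
tcp_pos: [0.5381, 0.0784, 0.0369]
tool_rot: [[-0.999, 0.045, -0.002], [0.045, 0.999, -0.0], [0.002, -0.0, -1.0]]
force: [0.2, -0.3, 0.3]
width: 0.0396
grasp_force: 0.0
```

```bash
python3 - <<'E'
from h import *
from cell import env
s=env.sense();go(s,[.5388,.0785,.0245],177.2);print(s["force"])
E
python3 look.py w3
```

```text
shift cm [-0.07  0.01  1.24]
turn 0.004
[ 0.19155931 -0.31763453  0.34617972]
12.65 [0.5381 0.0784 0.0369] 177.4464488305454 [  7.  35. 109.   0.  36. -80.]
```

View pics/w3.png

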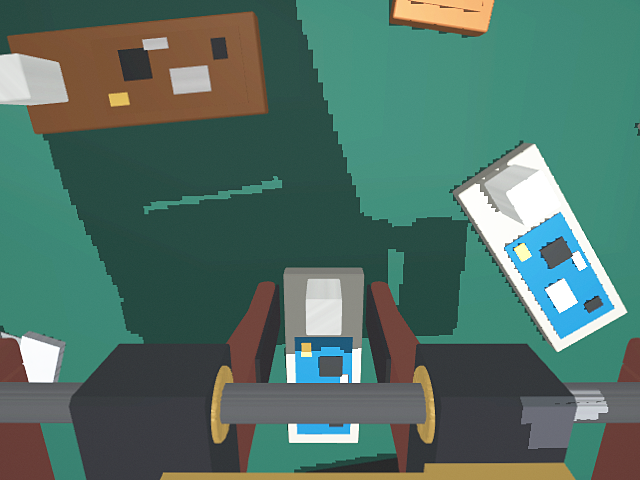

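The lug at (323,305) is centred between the fingers. Down, grip, lift.

Call:
carry_out(
  motion=[
    {"claw": 140, "delta_pos": [-0.05, 0, 0.6], "turn": 0},
    {"claw": 140, "delta_pos": [0, 0, 0.6], "turn": 0},
    {"claw": 140, "delta_pos": [0, 0, 0], "turn": 0},
    {"claw": 235, "delta_pos": [0, 0, 0], "turn": 0},
    {"claw": 235, "delta_pos": [0, 0, 0], "turn": 0},
  ],
  grip_force=45,
)

```text
t: 13.2
tcp_pos: [0.5391, 0.0785, 0.0262]
tool_rot: [[-0.999, 0.045, 0.001], [0.045, 0.999, 0.0], [-0.001, 0.0, -1.0]]
force: [0.6, -0.6, -0.5]
width: 0.0271
grasp_force: 0.0
```

Call:
carry_out(
  motion=[
    {"claw": 235, "delta_pos": [0, 0, 0], "turn": 0},
    {"claw": 235, "delta_pos": [0, 0, 0], "turn": 0},
    {"claw": 235, "delta_pos": [0, 0, 0], "turn": 0},
    {"claw": 235, "delta_pos": [0, 0, 0], "turn": 0},
  ],
)

```text
t: 13.6
tcp_pos: [0.539, 0.0785, 0.026]
tool_rot: [[-0.999, 0.045, 0.0], [0.045, 0.999, 0.0], [-0.0, 0.0, -1.0]]
force: [-0.3, 0.3, 4.5]
width: 0.0158
grasp_force: 45.0
```

Call:
carry_out(
  motion=[
    {"claw": 235, "delta_pos": [0, 0, -1], "turn": 0},
    {"claw": 235, "delta_pos": [0, 0, -2], "turn": 0},
    {"claw": 235, "delta_pos": [0, 0, -3], "turn": 0},
    {"claw": 235, "delta_pos": [0, 0, 0], "turn": 0},
  ],
)

```text
t: 14.0
tcp_pos: [0.5411, 0.0787, 0.0891]
tool_rot: [[-0.999, 0.045, 0.006], [0.045, 0.999, 0.001], [-0.006, 0.001, -1.0]]
force: [1.0, -0.2, -1.9]
width: 0.016
grasp_force: 45.0
```

Run:
```python
from h import *
from cell import env
s=env.sense();go(s,bed(-64-41+5,90,95),180+BY);print(s["force"],s["width"],s["grasp_force"],s["wrist_torque"])
```

```text
shift cm [  4.83 -23.07  -0.64]
turn 0.363
[ 0.95161919 -0.16359702 -1.9291924 ] 0.015951263197764482 44.99917209148407 [ 0.06200342 -0.07423798  0.03994282]
```

Call:
carry_out(
  motion=[
    {"claw": 235, "delta_pos": [0.8, -3.8, -0.3], "turn": 0},
    {"claw": 235, "delta_pos": [0.8, -3.8, -0.3], "turn": 0},
    {"claw": 235, "delta_pos": [0.8, -3.8, -0.3], "turn": 0},
    {"claw": 235, "delta_pos": [0.8, -3.8, -0.3], "turn": 0},
    {"claw": 235, "delta_pos": [0.8, -3.8, -0.3], "turn": 0},
  ],
)

```text
t: 14.5
tcp_pos: [0.4893, -0.1108, 0.1003]
tool_rot: [[-0.999, 0.045, -0.001], [0.045, 0.999, 0.0], [0.001, 0.0, -1.0]]
force: [0.5, 0.2, -2.0]
width: 0.0156
grasp_force: 45.0
```

Call:
carry_out(
  motion=[
    {"claw": 235, "delta_pos": [0.8, -3.8, -0.3], "turn": 0},
    {"claw": 235, "delta_pos": [0, 0, 0], "turn": 0.12},
    {"claw": 235, "delta_pos": [0, 0, 0], "turn": 0.12},
    {"claw": 235, "delta_pos": [0, 0, 0], "turn": 0.12},
    {"claw": 235, "delta_pos": [0, 0, 0], "turn": 0},
  ],
)

```text
t: 15.0
tcp_pos: [0.4802, -0.1472, 0.1032]
tool_rot: [[-0.919, 0.395, -0.001], [0.395, 0.919, 0.0], [0.001, -0.0, -1.0]]
force: [0.4, -0.2, -2.2]
width: 0.016
grasp_force: 45.0
```

```bash
cat > st.py <<'E'
import sys
from h import *
from cell import env
s=env.sense();a=[float(x) for x in sys.argv[1:]]
print(s["t"],"bed",inbed(s["tcp_pos"]).round(1),"F",np.round(s["force"],1),"w",round(s["width"],4),"g",round(s["grasp_force"],1),"phi-by",round(phi(s)-BY,2))
if len(a)>=3: go(s,bed(*a[:3]),180+BY)
E
python3 st.py -105 90 37;python3 look.py w4
python3 - <<'E'
from h import *
i=load("w4.npz");W=world(i)*1e3
c=inbed  # held slab: points by z
s=W[(W[...,2]>40)&(W[...,2]<150)]
# rail tops check, bed frame
P=W[(W[...,2]>22)&(W[...,2]<29)&(i["color"].min(2)>150)];B=(P[:,:2]*1e-3-BO)@BR*1e3;B=B[np.abs(B[:,0]-35)<60]
q=B[(B[:,0]>20)&(B[:,0]<50)][:,1];h,e=np.histogram(q,np.arange(-135,136,3));print([(int(a),int(b)) for a,b in zip(e,h) if b])
E
```

```text
15.0 bed [-103.1   91.2  103.2] F [ 0.4 -0.2 -2.2] w 0.016 g 45.0 phi-by 180.07
shift cm [ 0.19 -0.12  6.62]
turn 0.001
15.0 [ 0.4802 -0.1472  0.1032] 156.72314081721817 [-18.  26. 114.  -0.  41. -85.]
[(-117, 5), (-114, 104), (-111, 148), (-108, 34), (-75, 67), (-72, 122), (-69, 112), (-66, 113), (-63, 118), (-60, 119), (-57, 122), (-54, 114), (-51, 139), (-48, 23)]
```

View pics/w4.png

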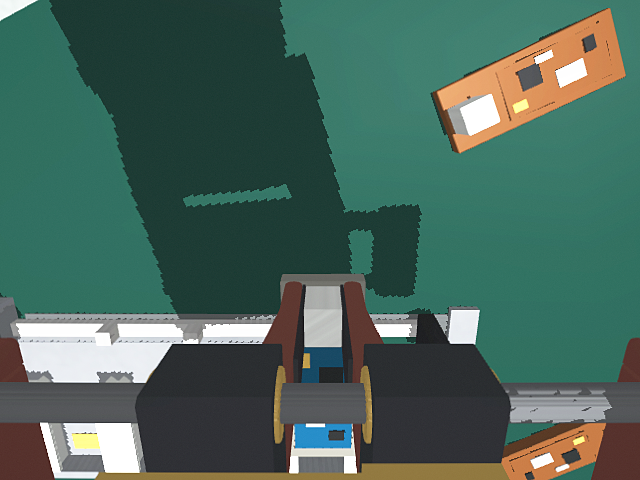

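The carrier is held straight over slot 3 (lug at (322,310)) and lined up with the bed. Lower and slide in.

Call:
carry_out(
  motion=[
    {"claw": 235, "delta_pos": [0.2, -0.1, 2], "turn": 0},
    {"claw": 235, "delta_pos": [0, 0, 2], "turn": 0},
    {"claw": 235, "delta_pos": [0, 0, 1.6], "turn": 0},
    {"claw": 235, "delta_pos": [0, 0, 0.5], "turn": 0},
    {"claw": 235, "delta_pos": [0, 0, 0.4], "turn": 0},
  ],
)

```text
t: 15.55
tcp_pos: [0.4783, -0.1471, 0.0383]
tool_rot: [[-0.92, 0.392, -0.001], [0.392, 0.92, 0.0], [0.001, -0.0, -1.0]]
force: [-0.4, -0.8, -1.0]
width: 0.0158
grasp_force: 45.0
```

Call:
carry_out(
  motion=[
    {"claw": 235, "delta_pos": [0, 0, 0], "turn": 0},
    {"claw": 235, "delta_pos": [-0.8, 0, 0], "turn": 0},
    {"claw": 235, "delta_pos": [-0.8, 0, 0], "turn": 0},
    {"claw": 235, "delta_pos": [-0.4, 0, 0], "turn": 0},
    {"claw": 235, "delta_pos": [0, 0, 0], "turn": 0},
  ],
)

```text
t: 16.05
tcp_pos: [0.4981, -0.1556, 0.0391]
tool_rot: [[-0.919, 0.394, 0.002], [0.394, 0.919, -0.001], [-0.002, 0.0, -1.0]]
force: [-0.2, 0.1, -2.1]
width: 0.0156
grasp_force: 45.0
```

```bash
python3 st.py -23 90 36
```

```text
16.05 bed [-83.2  90.6  39.1] F [-0.2  0.1 -2.1] w 0.0156 g 45.0 phi-by 180.16
shift cm [-6.02 -0.08  0.32]
turn 0.003
```

Call:
carry_out(
  motion=[
    {"claw": 235, "delta_pos": [0, -0.05, 0.2], "turn": 0},
    {"claw": 235, "delta_pos": [-0.8, 0, 0], "turn": 0},
    {"claw": 235, "delta_pos": [-0.8, 0, 0], "turn": 0},
    {"claw": 235, "delta_pos": [-0.8, 0, 0], "turn": 0},
    {"claw": 235, "delta_pos": [-0.4, 0, 0], "turn": 0},
  ],
)

```text
t: 16.55
tcp_pos: [0.5238, -0.1672, 0.0369]
tool_rot: [[-0.919, 0.394, 0.001], [0.394, 0.919, -0.0], [-0.001, 0.0, -1.0]]
force: [-1.0, -0.3, -1.6]
width: 0.0159
grasp_force: 45.0
```

Call:
carry_out(
  motion=[
    {"claw": 235, "delta_pos": [-0.8, 0, 0], "turn": 0},
    {"claw": 235, "delta_pos": [-0.8, 0, 0], "turn": 0},
    {"claw": 235, "delta_pos": [-0.8, 0, 0], "turn": 0},
    {"claw": 235, "delta_pos": [-0.5, 0, 0], "turn": 0},
    {"claw": 235, "delta_pos": [0, 0, 0], "turn": 0},
  ],
)

```text
t: 17.05
tcp_pos: [0.55, -0.1784, 0.0368]
tool_rot: [[-0.919, 0.394, 0.001], [0.394, 0.919, -0.0], [-0.001, 0.0, -1.0]]
force: [0.1, -0.8, -1.4]
width: 0.0157
grasp_force: 45.0
```

```bash
python3 st.py -23 90 36
```

```text
17.05 bed [-26.6  90.2  36.8] F [ 0.1 -0.8 -1.4] w 0.0157 g 45.0 phi-by 180.15
shift cm [-0.36 -0.02  0.08]
turn 0.003
```

Call:
carry_out(
  motion=[
    {"claw": 235, "delta_pos": [-0.2, 0, 0.05], "turn": 0},
    {"claw": 235, "delta_pos": [-0.15, 0, 0], "turn": 0},
    {"claw": 235, "delta_pos": [-0.1, 0, 0], "turn": 0},
    {"claw": 235, "delta_pos": [0, 0, 0], "turn": 0},
  ],
)

```text
t: 17.45
tcp_pos: [0.5522, -0.1794, 0.0361]
tool_rot: [[-0.919, 0.394, -0.002], [0.394, 0.919, 0.001], [0.002, -0.0, -1.0]]
force: [-3.9, 1.7, 0.8]
width: 0.0154
grasp_force: 45.0
```

```bash
python3 st.py -23 90 36
```

```text
17.45 bed [-24.1  90.2  36.1] F [-3.9  1.7  0.8] w 0.0154 g 45.0 phi-by 180.15
shift cm [-0.11 -0.03  0.01]
turn 0.003
```

Call:
carry_out(
  motion=[
    {"claw": 235, "delta_pos": [-0.1, 0, 0], "turn": 0},
    {"claw": 235, "delta_pos": [-0.1, 0, 0], "turn": 0},
    {"claw": 235, "delta_pos": [0, 0, 0], "turn": 0},
  ],
)

```text
t: 17.75
tcp_pos: [0.5523, -0.1794, 0.036]
tool_rot: [[-0.919, 0.394, -0.006], [0.394, 0.919, 0.002], [0.006, -0.0, -1.0]]
force: [-10.5, 3.6, 6.1]
width: 0.015
grasp_force: 45.0
```

```bash
python3 st.py -23 90 36
```

```text
17.75 bed [-24.1  90.3  36. ] F [-10.5   3.6   6.1] w 0.015 g 45.0 phi-by 180.16
shift cm [-0.11 -0.03  0.  ]
turn 0.003
```

Home at the back wall: 11 N with no movement. Release and look at the remaining carriers.

Call:
carry_out(
  motion=[
    {"claw": 140, "delta_pos": [0.1, 0, 0], "turn": 0},
    {"claw": 140, "delta_pos": [0, 0, 0], "turn": 0},
    {"claw": 140, "delta_pos": [0, 0, 0], "turn": 0},
    {"claw": 140, "delta_pos": [0, 0, -4], "turn": 0},
    {"claw": 140, "delta_pos": [0, 0, -4], "turn": 0},
  ],
)

```text
t: 18.25
tcp_pos: [0.5536, -0.1801, 0.1161]
tool_rot: [[-0.919, 0.394, -0.002], [0.394, 0.919, 0.001], [0.002, -0.0, -1.0]]
force: [0.7, -0.8, 1.5]
width: 0.0394
grasp_force: 0.0
```

Call:
carry_out(
  motion=[
    {"claw": 140, "delta_pos": [2.5, 3.2, -2.1], "turn": 0},
    {"claw": 140, "delta_pos": [2.5, 3.2, -2.1], "turn": 0},
    {"claw": 140, "delta_pos": [2.5, 3.2, -2.1], "turn": 0},
    {"claw": 140, "delta_pos": [2.5, 3.2, -2.1], "turn": 0},
    {"claw": 140, "delta_pos": [2.5, 3.2, -2.1], "turn": 0},
  ],
)

```text
t: 18.75
tcp_pos: [0.5021, 0.0174, 0.2224]
tool_rot: [[-0.919, 0.394, 0.001], [0.394, 0.919, 0.0], [-0.001, 0.001, -1.0]]
force: [0.5, 0.9, -0.0]
width: 0.0393
grasp_force: 0.0
```

Call:
carry_out(
  motion=[
    {"claw": 140, "delta_pos": [2.5, 3.2, -2.1], "turn": 0},
    {"claw": 140, "delta_pos": [2.5, 3.2, -2.1], "turn": 0},
    {"claw": 140, "delta_pos": [2.5, 3.2, -2.1], "turn": 0},
    {"claw": 140, "delta_pos": [2.5, 3.2, -2.1], "turn": 0},
    {"claw": 140, "delta_pos": [2.3, 3, -2], "turn": -0.14},
  ],
)

```text
t: 19.25
tcp_pos: [0.451, 0.2115, 0.3267]
tool_rot: [[-0.966, 0.26, 0.002], [0.26, 0.966, 0.001], [-0.001, 0.001, -1.0]]
force: [1.7, -0.2, -0.6]
width: 0.0395
grasp_force: 0.0
```

Call:
carry_out(
  motion=[
    {"claw": 140, "delta_pos": [0, 0, 0], "turn": -0.14},
    {"claw": 140, "delta_pos": [0, 0, 0], "turn": -0.14},
    {"claw": 140, "delta_pos": [0, 0, 0], "turn": -0.14},
    {"claw": 140, "delta_pos": [0, 0, 0], "turn": -0.14},
    {"claw": 140, "delta_pos": [0, 0, 0], "turn": -0.14},
  ],
)

```text
t: 19.75
tcp_pos: [0.4517, 0.21, 0.3256]
tool_rot: [[-0.904, -0.427, 0.001], [-0.427, 0.904, 0.0], [-0.001, -0.0, -1.0]]
force: [0.3, 0.5, -0.0]
width: 0.0396
grasp_force: 0.0
```

Call:
carry_out(
  motion=[
    {"claw": 140, "delta_pos": [0, 0, 0], "turn": -0.14},
    {"claw": 140, "delta_pos": [0, 0, 0], "turn": 0},
    {"claw": 140, "delta_pos": [0, 0, 0], "turn": 0},
  ],
)

```text
t: 20.05
tcp_pos: [0.4516, 0.2098, 0.3254]
tool_rot: [[-0.841, -0.541, 0.001], [-0.541, 0.841, 0.0], [-0.001, -0.0, -1.0]]
force: [-0.3, 0.4, 0.1]
width: 0.0397
grasp_force: 0.0
```

```bash
python3 look.py w5;python3 cars.py w5
```

```text
20.05 [0.4516 0.2098 0.3254] -147.26171258355433 [ 24.   7. 104.   0.  69. -99.]
[276. 243.] 774 [ 97. 168. 190.] [array([524.5, 187.3]), np.float32(33.5), array([104.2,  40.3]), array([489.7, 164.6]), np.int64(2614)]
[421. 261.] 894 [ 93. 166. 186.] [array([447.6, 359.1]), np.float32(18.9), array([104.4,  40.7]), array([408.4, 345. ]), np.int64(2527)]
[351. 262.] 527 [ 95. 159. 186.] [array([494. , 275.6]), np.float32(38.9), array([100.4,  40. ]), array([461.3, 249. ]), np.int64(2323)]
```

Run:
```python
from h import *
from cell import env
go(env.sense(),[.490,.1646,.0255],213.5)
```

```text
shift cm [-0.77 -5.88 29.99]
turn -0.013
```

Call:
carry_out(
  motion=[
    {"claw": 140, "delta_pos": [-0.4, -2.9, 2], "turn": 0},
    {"claw": 140, "delta_pos": [-0.4, -3, 2], "turn": 0},
    {"claw": 140, "delta_pos": [0, 0, 4], "turn": -0.013},
    {"claw": 140, "delta_pos": [0, 0, 4], "turn": 0},
    {"claw": 140, "delta_pos": [0, 0, 4], "turn": 0},
  ],
)

```text
t: 20.6
tcp_pos: [0.4906, 0.1643, 0.1641]
tool_rot: [[-0.834, -0.552, 0.001], [-0.552, 0.834, 0.0], [-0.001, -0.0, -1.0]]
force: [-0.3, 0.2, 0.1]
width: 0.0395
grasp_force: 0.0
```

Call:
carry_out(
  motion=[
    {"claw": 140, "delta_pos": [0, 0, 4], "turn": 0},
    {"claw": 140, "delta_pos": [0, 0, 4], "turn": 0},
    {"claw": 140, "delta_pos": [0, 0, 3], "turn": 0},
    {"claw": 140, "delta_pos": [0, 0, 0], "turn": 0},
    {"claw": 140, "delta_pos": [0, 0, 0], "turn": 0},
  ],
)

```text
t: 21.1
tcp_pos: [0.4904, 0.1646, 0.0554]
tool_rot: [[-0.833, -0.554, -0.001], [-0.554, 0.833, -0.0], [0.001, 0.0, -1.0]]
force: [0.8, 0.4, 1.1]
width: 0.0397
grasp_force: 0.0
```

```bash
python3 - <<'E'
from h import *
from cell import env
go(env.sense(),[.490,.1646,.0255],213.5)
E
python3 look.py w6
python3 - <<'E'
from h import *
i=load("w6.npz");W=world(i)*1e3
m=(W[...,2]>31)&(W[...,2]<37)&(np.hypot(W[...,0]-490,W[...,1]-164)<18)&(i["color"].min(2)>90)
print(m.sum(),np.median(W[m],0),cv2.minAreaRect(W[m][:,:2].astype(np.float32)))
E
```

```text
shift cm [0.03 0.02 2.99]
turn 0.002
21.1 [0.4904 0.1646 0.0554] -146.37461168402606 [  17.   32.  112.    0.   36. -106.]
1135 [489.42529645 164.46961741  33.47239325] ((489.97344970703125, 164.82151794433594), (19.022676467895508, 15.900774002075195), 34.46541976928711)
```

Call:
carry_out(
  motion=[
    {"claw": 140, "delta_pos": [0, 0, 1.5], "turn": 0},
    {"claw": 140, "delta_pos": [0, 0, 1.4], "turn": 0},
    {"claw": 140, "delta_pos": [0, 0, 0], "turn": 0},
    {"claw": 235, "delta_pos": [0, 0, 0], "turn": 0},
    {"claw": 235, "delta_pos": [0, 0, 0], "turn": 0},
  ],
  grip_force=45,
)

```text
t: 21.65
tcp_pos: [0.4907, 0.1648, 0.027]
tool_rot: [[-0.832, -0.555, 0.001], [-0.555, 0.832, 0.0], [-0.001, -0.0, -1.0]]
force: [-0.2, 0.2, -0.2]
width: 0.027
grasp_force: 0.0
```

Call:
carry_out(
  motion=[
    {"claw": 235, "delta_pos": [0, 0, 0], "turn": 0},
    {"claw": 235, "delta_pos": [0, 0, 0], "turn": 0},
    {"claw": 235, "delta_pos": [0, 0, 0], "turn": 0},
    {"claw": 235, "delta_pos": [0, 0, 0], "turn": 0},
  ],
)

```text
t: 22.05
tcp_pos: [0.4906, 0.1647, 0.0268]
tool_rot: [[-0.832, -0.555, 0.001], [-0.555, 0.832, 0.0], [-0.001, -0.0, -1.0]]
force: [-1.3, -0.3, 5.7]
width: 0.0156
grasp_force: 45.0
```

Call:
carry_out(
  motion=[
    {"claw": 235, "delta_pos": [0, 0, -2], "turn": 0},
    {"claw": 235, "delta_pos": [0, 0, -3], "turn": 0},
    {"claw": 235, "delta_pos": [0, 0, -3], "turn": 0},
    {"claw": 235, "delta_pos": [0, 0, 0], "turn": 0},
  ],
)

```text
t: 22.45
tcp_pos: [0.4923, 0.1652, 0.1093]
tool_rot: [[-0.832, -0.555, 0.006], [-0.555, 0.832, 0.002], [-0.006, -0.002, -1.0]]
force: [0.5, -0.2, -2.1]
width: 0.0158
grasp_force: 45.0
```

```bash
python3 st.py -105 30 105
```

```text
22.45 bed [-215.7  382.9  109.3] F [ 0.5 -0.2 -2.1] w 0.0158 g 45.0 phi-by -122.95
shift cm [ 23.6  -28.48   0.35]
turn 0.996
```

Call:
carry_out(
  motion=[
    {"claw": 235, "delta_pos": [2.9, -3.6, 0], "turn": 0},
    {"claw": 235, "delta_pos": [2.9, -3.6, 0], "turn": 0},
    {"claw": 235, "delta_pos": [2.9, -3.6, 0], "turn": 0},
    {"claw": 235, "delta_pos": [2.9, -3.6, 0], "turn": 0},
    {"claw": 235, "delta_pos": [2.9, -3.6, 0], "turn": 0},
  ],
)

```text
t: 22.95
tcp_pos: [0.4683, -0.0672, 0.1052]
tool_rot: [[-0.832, -0.555, -0.001], [-0.555, 0.832, 0.0], [0.001, 0.001, -1.0]]
force: [1.4, -0.6, -1.3]
width: 0.0154
grasp_force: 45.0
```

Call:
carry_out(
  motion=[
    {"claw": 235, "delta_pos": [2.9, -3.5, 0], "turn": 0},
    {"claw": 235, "delta_pos": [2.9, -3.5, 0], "turn": 0},
    {"claw": 235, "delta_pos": [2.9, -3.5, 0], "turn": 0},
    {"claw": 235, "delta_pos": [0, 0, 0], "turn": 0.142},
    {"claw": 235, "delta_pos": [0, 0, 0], "turn": 0.142},
  ],
)

```text
t: 23.45
tcp_pos: [0.4573, -0.1953, 0.1046]
tool_rot: [[-0.96, -0.282, -0.009], [-0.281, 0.959, -0.017], [0.013, -0.013, -1.0]]
force: [-0.9, 0.1, -2.0]
width: 0.0156
grasp_force: 45.0
```

Call:
carry_out(
  motion=[
    {"claw": 235, "delta_pos": [0, 0, 0], "turn": 0.142},
    {"claw": 235, "delta_pos": [0, 0, 0], "turn": 0.142},
    {"claw": 235, "delta_pos": [0, 0, 0], "turn": 0.142},
    {"claw": 235, "delta_pos": [0, 0, 0], "turn": 0.142},
    {"claw": 235, "delta_pos": [0, 0, 0], "turn": 0.142},
  ],
)

```text
t: 23.95
tcp_pos: [0.4574, -0.1939, 0.1046]
tool_rot: [[-0.912, 0.41, -0.009], [0.41, 0.912, -0.016], [0.001, -0.019, -1.0]]
force: [0.8, -0.4, -1.5]
width: 0.0158
grasp_force: 45.0
```

Call:
carry_out(
  motion=[
    {"claw": 235, "delta_pos": [0, 0, 0], "turn": 0},
    {"claw": 235, "delta_pos": [0, 0, 0], "turn": 0},
  ],
)

```text
t: 24.15
tcp_pos: [0.4577, -0.194, 0.1051]
tool_rot: [[-0.916, 0.401, -0.008], [0.401, 0.916, -0.017], [0.001, -0.019, -1.0]]
force: [0.0, 0.3, -1.0]
width: 0.0155
grasp_force: 45.0
```

```bash
cat > held.py <<'E'
# held carrier: lug/slab pose in bed frame from the wrist picture (rear edge, lug top)
import sys
from h import *
i=load(sys.argv[1]+".npz");W=world(i)*1e3;z=float(sys.argv[2]) # TCP z mm
from cell import env
s=env.sense();t=np.array(s["tcp_pos"])*1e3
m=(np.abs(W[...,2]-(t[2]-16))<4)&(np.hypot(W[...,0]-t[0],W[...,1]-t[1])<50)&(i["color"].max(2)>60)
B=(W[m][:,:2]*1e-3-BO)@BR*1e3
print("slab",m.sum(),"x",B[:,0].min().round(1),"y",np.percentile(B[:,1],[1,50,99]).round(1),"z",np.median(W[m][:,2]).round(1))
E
python3 st.py -105 30 38; python3 look.py w7;python3 held.py w7 0
```

```text
24.15 bed [-105.1   39.4  105.1] F [ 0.   0.3 -1. ] w 0.0155 g 45.0 phi-by 179.71
shift cm [-0.02 -0.81  6.73]
turn -0.005
24.15 [ 0.4577 -0.194   0.1051] 156.3581319419722 [-24.  25. 114.  -2.  41. -89.]
slab 1848 x -117.2 y [18.7 35.8 57.6] z 88.3
```

Call:
carry_out(
  motion=[
    {"claw": 235, "delta_pos": [0, -0.4, 0], "turn": 0},
    {"claw": 235, "delta_pos": [0, -0.35, 1], "turn": 0},
    {"claw": 235, "delta_pos": [0, 0, 2], "turn": 0},
    {"claw": 235, "delta_pos": [0, 0, 0], "turn": 0},
    {"claw": 235, "delta_pos": [0, 0, 0], "turn": 0},
  ],
)

```text
t: 24.7
tcp_pos: [0.4545, -0.2016, 0.0755]
tool_rot: [[-0.915, 0.404, -0.008], [0.404, 0.914, -0.017], [0.001, -0.019, -1.0]]
force: [0.5, -0.7, -1.8]
width: 0.0155
grasp_force: 45.0
```

```bash
python3 st.py -105 30.5 38; python3 look.py w8;python3 held.py w8 0
```

```text
24.7 bed [-105.1   31.1   75.5] F [ 0.5 -0.7 -1.8] w 0.0155 g 45.0 phi-by 179.5
shift cm [-0.01  0.01  3.76]
turn -0.009
24.7 [ 0.4545 -0.2016  0.0755] 156.150030758281 [-25.  28. 115.  -2.  37. -89.]
slab 1846 x -117.3 y [10.3 27.4 49.4] z 58.8
```

Call:
carry_out(
  motion=[
    {"claw": 235, "delta_pos": [0, 0.08, 1.5], "turn": -0.008},
    {"claw": 235, "delta_pos": [0, 0, 1.5], "turn": 0},
    {"claw": 235, "delta_pos": [0, 0, 0.75], "turn": 0},
    {"claw": 235, "delta_pos": [0, 0, 0], "turn": 0},
    {"claw": 235, "delta_pos": [0, 0, 0], "turn": 0},
  ],
)

```text
t: 25.25
tcp_pos: [0.4553, -0.2017, 0.039]
tool_rot: [[-0.918, 0.397, -0.007], [0.397, 0.918, -0.017], [-0.001, -0.019, -1.0]]
force: [0.2, 0.1, -2.3]
width: 0.0154
grasp_force: 45.0
```

```bash
python3 st.py -24 31.2 37.5
```

```text
25.25 bed [-104.2   31.4   39. ] F [ 0.2  0.1 -2.3] w 0.0154 g 45.0 phi-by 179.95
shift cm [-8.02 -0.01  0.16]
turn -0.001
```

Call:
carry_out(
  motion=[
    {"claw": 235, "delta_pos": [0, 0, 0.1], "turn": 0},
    {"claw": 235, "delta_pos": [-0.8, 0, 0], "turn": 0},
    {"claw": 235, "delta_pos": [-0.8, 0, 0], "turn": 0},
    {"claw": 235, "delta_pos": [-0.8, 0, 0], "turn": 0},
    {"claw": 235, "delta_pos": [0, 0, 0], "turn": 0},
  ],
)

```text
t: 25.75
tcp_pos: [0.4789, -0.2119, 0.0379]
tool_rot: [[-0.918, 0.397, -0.005], [0.397, 0.918, -0.018], [-0.003, -0.019, -1.0]]
force: [0.6, -0.3, -1.0]
width: 0.0162
grasp_force: 45.0
```

Call:
carry_out(
  motion=[
    {"claw": 235, "delta_pos": [-0.8, 0, 0], "turn": 0},
    {"claw": 235, "delta_pos": [-0.8, 0, 0], "turn": 0},
    {"claw": 235, "delta_pos": [-0.8, 0, 0], "turn": 0},
    {"claw": 235, "delta_pos": [-0.8, 0, 0], "turn": 0},
    {"claw": 235, "delta_pos": [0, 0, 0], "turn": 0},
  ],
)

```text
t: 26.25
tcp_pos: [0.5079, -0.2245, 0.0377]
tool_rot: [[-0.918, 0.397, -0.006], [0.397, 0.918, -0.018], [-0.002, -0.019, -1.0]]
force: [-0.6, 0.3, -2.0]
width: 0.0157
grasp_force: 45.0
```

```bash
python3 st.py -23.5 31.2 37.5
```

```text
26.25 bed [-46.9  31.3  37.7] F [-0.6  0.3 -2. ] w 0.0157 g 45.0 phi-by 179.95
shift cm [-2.34 -0.01  0.02]
turn -0.001
```

Call:
carry_out(
  motion=[
    {"claw": 235, "delta_pos": [-0.8, 0, 0.05], "turn": 0},
    {"claw": 235, "delta_pos": [-0.8, 0, 0], "turn": 0},
    {"claw": 235, "delta_pos": [-0.5, 0, 0], "turn": 0},
    {"claw": 235, "delta_pos": [-0.2, 0, 0], "turn": 0},
    {"claw": 235, "delta_pos": [0, 0, 0], "turn": 0},
  ],
)

```text
t: 26.75
tcp_pos: [0.528, -0.2331, 0.0371]
tool_rot: [[-0.918, 0.397, -0.006], [0.397, 0.918, -0.017], [-0.001, -0.019, -1.0]]
force: [1.2, -0.9, 0.2]
width: 0.0155
grasp_force: 45.0
```

Call:
carry_out(
  motion=[
    {"claw": 235, "delta_pos": [-0.15, 0, 0], "turn": 0},
    {"claw": 235, "delta_pos": [-0.1, 0, 0], "turn": 0},
    {"claw": 235, "delta_pos": [0, 0, 0], "turn": 0},
  ],
)

```text
t: 27.05
tcp_pos: [0.5295, -0.2337, 0.0371]
tool_rot: [[-0.918, 0.397, -0.008], [0.397, 0.918, -0.017], [0.0, -0.019, -1.0]]
force: [-3.4, 1.2, 3.7]
width: 0.0157
grasp_force: 45.0
```

```bash
python3 st.py -23 31.2 37.5
```

```text
27.05 bed [-23.5  31.3  37.1] F [-3.4  1.2  3.7] w 0.0157 g 45.0 phi-by 179.95
shift cm [-0.05 -0.01 -0.04]
turn -0.001
```

Call:
carry_out(
  motion=[
    {"claw": 235, "delta_pos": [-0.1, 0, 0], "turn": 0},
    {"claw": 235, "delta_pos": [-0.1, 0, 0], "turn": 0},
    {"claw": 235, "delta_pos": [0, 0, 0], "turn": 0},
  ],
)

```text
t: 27.35
tcp_pos: [0.5295, -0.2338, 0.037]
tool_rot: [[-0.918, 0.397, -0.011], [0.397, 0.918, -0.015], [0.004, -0.019, -1.0]]
force: [-9.4, 3.3, 12.0]
width: 0.0156
grasp_force: 45.0
```

```bash
python3 st.py -23 31.2 37.5
```

```text
27.35 bed [-23.4  31.3  37. ] F [-9.4  3.3 12. ] w 0.0156 g 45.0 phi-by 179.95
shift cm [-0.04 -0.01 -0.05]
turn -0.001
```

Call:
carry_out(
  motion=[
    {"claw": 140, "delta_pos": [0.1, 0, 0], "turn": 0},
    {"claw": 140, "delta_pos": [0, 0, 0], "turn": 0},
    {"claw": 140, "delta_pos": [0, 0, 0], "turn": 0},
    {"claw": 140, "delta_pos": [0, 0, -4], "turn": 0},
    {"claw": 140, "delta_pos": [0, 0, -4], "turn": 0},
  ],
)

```text
t: 27.85
tcp_pos: [0.5307, -0.2326, 0.1166]
tool_rot: [[-0.918, 0.397, -0.01], [0.397, 0.918, -0.016], [0.002, -0.018, -1.0]]
force: [1.0, -0.9, -0.1]
width: 0.0397
grasp_force: 0.0
```

Call:
carry_out(
  motion=[
    {"claw": 140, "delta_pos": [2.3, 3.2, -1.6], "turn": 0},
    {"claw": 140, "delta_pos": [2.3, 3.2, -1.6], "turn": 0},
    {"claw": 140, "delta_pos": [2.3, 3.2, -1.6], "turn": 0},
    {"claw": 140, "delta_pos": [2.3, 3.2, -1.6], "turn": 0},
    {"claw": 140, "delta_pos": [2.3, 3.2, -1.6], "turn": 0},
  ],
)

```text
t: 28.35
tcp_pos: [0.4897, -0.0377, 0.1947]
tool_rot: [[-0.918, 0.397, -0.006], [0.398, 0.917, -0.017], [-0.001, -0.018, -1.0]]
force: [0.5, 0.7, -0.9]
width: 0.0394
grasp_force: 0.0
```

Call:
carry_out(
  motion=[
    {"claw": 140, "delta_pos": [2.3, 3.2, -1.6], "turn": 0},
    {"claw": 140, "delta_pos": [2.3, 3.2, -1.6], "turn": 0},
    {"claw": 140, "delta_pos": [2.3, 3.2, -1.6], "turn": 0},
    {"claw": 140, "delta_pos": [2.3, 3.2, -1.6], "turn": 0},
    {"claw": 140, "delta_pos": [2.3, 3.2, -1.6], "turn": 0},
  ],
)

```text
t: 28.85
tcp_pos: [0.4482, 0.1564, 0.2719]
tool_rot: [[-0.918, 0.397, -0.006], [0.397, 0.918, -0.017], [-0.001, -0.018, -1.0]]
force: [0.9, 0.2, 0.5]
width: 0.0397
grasp_force: 0.0
```

Call:
carry_out(
  motion=[
    {"claw": 140, "delta_pos": [2.3, 3.2, -1.6], "turn": 0},
    {"claw": 140, "delta_pos": [2.3, 3.2, -1.6], "turn": 0},
    {"claw": 140, "delta_pos": [2.3, 3.2, -1.6], "turn": 0},
    {"claw": 140, "delta_pos": [0, 0, 0], "turn": 0},
    {"claw": 140, "delta_pos": [0, 0, 0], "turn": -0.12},
  ],
)

```text
t: 29.35
tcp_pos: [0.4235, 0.2721, 0.3174]
tool_rot: [[-0.96, 0.28, -0.006], [0.281, 0.96, -0.017], [0.001, -0.018, -1.0]]
force: [-0.8, -0.2, -0.2]
width: 0.0392
grasp_force: 0.0
```

Call:
carry_out(
  motion=[
    {"claw": 140, "delta_pos": [0, 0, 0], "turn": -0.12},
    {"claw": 140, "delta_pos": [0, 0, 0], "turn": -0.12},
    {"claw": 140, "delta_pos": [0, 0, 0], "turn": -0.12},
    {"claw": 140, "delta_pos": [0, 0, 0], "turn": -0.12},
    {"claw": 140, "delta_pos": [0, 0, 0], "turn": -0.12},
  ],
)

```text
t: 29.85
tcp_pos: [0.4238, 0.2703, 0.3167]
tool_rot: [[-0.95, -0.311, -0.007], [-0.311, 0.95, -0.018], [0.012, -0.015, -1.0]]
force: [-0.8, 0.0, -0.2]
width: 0.04
grasp_force: 0.0
```

Call:
carry_out(
  motion=[
    {"claw": 140, "delta_pos": [0, 0, 0], "turn": -0.12},
    {"claw": 140, "delta_pos": [0, 0, 0], "turn": -0.12},
    {"claw": 140, "delta_pos": [0, 0, 0], "turn": -0.12},
    {"claw": 140, "delta_pos": [0, 0, 0], "turn": 0},
    {"claw": 140, "delta_pos": [0, 0, 0], "turn": 0},
  ],
)

```text
t: 30.35
tcp_pos: [0.4237, 0.2706, 0.3169]
tool_rot: [[-0.785, -0.619, -0.007], [-0.619, 0.785, -0.017], [0.016, -0.009, -1.0]]
force: [0.1, 0.1, 0.1]
width: 0.0398
grasp_force: 0.0
```

```bash
python3 look.py w9;python3 cars.py w9
python3 - <<'E'
from h import *
from cell import env
s=env.sense();print(np.round(s["tool_rot"],3));go(s,[.462,.2495,.0255],218.9)
E
```

```text
30.35 [0.4237 0.2706 0.3169] -141.73520045384015 [ 32.   9. 103.  -1.  69. -96.]
[292. 257.] 761 [ 96. 165. 190.] [array([492.2, 274.2]), np.float32(38.9), array([103.3,  40.1]), array([460. , 248.4]), np.int64(2639)]
[364. 270.] 659 [ 92. 154. 186.] [array([447.9, 359.3]), np.float32(18.7), array([104.2,  40.4]), array([408.4, 345.5]), np.int64(2525)]
[[-0.785 -0.62  -0.007]
 [-0.619  0.785 -0.017]
 [ 0.016 -0.009 -1.   ]]
shift cm [-2.17 -3.77 29.15]
turn -0.011
```

Call:
carry_out(
  motion=[
    {"claw": 140, "delta_pos": [-1.1, -1.9, 2], "turn": -0.01},
    {"claw": 140, "delta_pos": [-1, -1.9, 2], "turn": 0},
    {"claw": 140, "delta_pos": [0, 0, 3.5], "turn": 0},
    {"claw": 140, "delta_pos": [0, 0, 3.5], "turn": 0},
    {"claw": 140, "delta_pos": [0, 0, 3.5], "turn": 0},
  ],
)

```text
t: 30.9
tcp_pos: [0.463, 0.2518, 0.171]
tool_rot: [[-0.778, -0.628, -0.006], [-0.628, 0.778, -0.017], [0.015, -0.009, -1.0]]
force: [0.0, -0.4, -0.6]
width: 0.0398
grasp_force: 0.0
```

Call:
carry_out(
  motion=[
    {"claw": 140, "delta_pos": [0, 0, 3.5], "turn": 0},
    {"claw": 140, "delta_pos": [0, 0, 3.5], "turn": 0},
    {"claw": 140, "delta_pos": [0, 0, 3.5], "turn": 0},
    {"claw": 140, "delta_pos": [0, 0, 0.8], "turn": 0},
    {"claw": 140, "delta_pos": [0, 0, 0], "turn": 0},
  ],
)

```text
t: 31.4
tcp_pos: [0.4613, 0.2497, 0.0583]
tool_rot: [[-0.777, -0.629, -0.009], [-0.629, 0.777, -0.019], [0.019, -0.008, -1.0]]
force: [-0.2, -0.6, -0.7]
width: 0.0396
grasp_force: 0.0
```

```bash
cat > lug.py <<'E'
import sys
from h import *
from cell import env
i=load(sys.argv[1]+".npz");W=world(i)*1e3;c=[float(x) for x in sys.argv[2:4]];yaw=float(sys.argv[4])
m=(W[...,2]>31)&(W[...,2]<37)&(np.hypot(W[...,0]-c[0],W[...,1]-c[1])<18)&(i["color"].min(2)>90)
r=cv2.minAreaRect(W[m][:,:2].astype(np.float32));print(m.sum(),r)
s=env.sense();go(s,[r[0][0]*1e-3,r[0][1]*1e-3,.026],yaw);print(np.round(s["tool_rot"],3)[:,2])
E
python3 look.py w10; python3 lug.py w10 461 249 218.9
```

```text
31.4 [0.4613 0.2497 0.0583] -141.02350819301287 [  28.   32.  111.   -1.   38. -101.]
1115 ((460.2773742675781, 248.79638671875), (18.463565826416016, 15.909128189086914), 38.19720458984375)
shift cm [0.19 0.04 3.36]
turn 0.002
[-0.007 -0.017 -1.   ]
```

Call:
carry_out(
  motion=[
    {"claw": 140, "delta_pos": [0.15, 0, 1.5], "turn": 0},
    {"claw": 140, "delta_pos": [0, 0, 1.3], "turn": 0},
    {"claw": 140, "delta_pos": [0, 0, 0.5], "turn": 0},
    {"claw": 235, "delta_pos": [0, 0, 0], "turn": 0},
    {"claw": 235, "delta_pos": [0, 0, 0], "turn": 0},
  ],
  grip_force=45,
)

```text
t: 31.95
tcp_pos: [0.4609, 0.2489, 0.0268]
tool_rot: [[-0.777, -0.63, -0.006], [-0.63, 0.777, -0.017], [0.016, -0.009, -1.0]]
force: [0.4, 0.3, -0.0]
width: 0.0273
grasp_force: 0.0
```

Call:
carry_out(
  motion=[
    {"claw": 235, "delta_pos": [0, 0, 0], "turn": 0},
    {"claw": 235, "delta_pos": [0, 0, 0], "turn": 0},
    {"claw": 235, "delta_pos": [0, 0, 0], "turn": 0},
    {"claw": 235, "delta_pos": [0, 0, 0], "turn": 0},
  ],
)

```text
t: 32.35
tcp_pos: [0.4609, 0.2489, 0.0268]
tool_rot: [[-0.777, -0.63, -0.006], [-0.63, 0.777, -0.017], [0.015, -0.009, -1.0]]
force: [-0.0, 0.8, 5.8]
width: 0.0159
grasp_force: 45.0
```

Call:
carry_out(
  motion=[
    {"claw": 235, "delta_pos": [0, 0, -2], "turn": 0},
    {"claw": 235, "delta_pos": [0, 0, -3], "turn": 0},
    {"claw": 235, "delta_pos": [0, 0, -3], "turn": 0},
    {"claw": 235, "delta_pos": [0, 0, 0], "turn": 0},
  ],
)

```text
t: 32.75
tcp_pos: [0.4631, 0.2511, 0.1093]
tool_rot: [[-0.777, -0.63, -0.002], [-0.63, 0.776, -0.015], [0.01, -0.01, -1.0]]
force: [0.7, -1.0, -2.2]
width: 0.016
grasp_force: 45.0
```

```bash
python3 st.py -107 -30 108
```

```text
32.75 bed [-276.6  450.2  109.3] F [ 0.7 -1.  -2.2] w 0.016 g 45.0 phi-by -117.6
shift cm [ 34.69 -37.27   0.87]
turn 1.089
```

Call:
carry_out(
  motion=[
    {"claw": 235, "delta_pos": [2.3, -2.5, 0], "turn": 0},
    {"claw": 235, "delta_pos": [2.3, -2.5, 0], "turn": 0},
    {"claw": 235, "delta_pos": [2.3, -2.5, 0], "turn": 0},
    {"claw": 235, "delta_pos": [2.3, -2.5, 0], "turn": 0},
    {"claw": 235, "delta_pos": [2.3, -2.5, 0], "turn": 0},
  ],
)

```text
t: 33.25
tcp_pos: [0.4495, 0.0792, 0.1082]
tool_rot: [[-0.776, -0.63, -0.009], [-0.63, 0.776, -0.018], [0.018, -0.008, -1.0]]
force: [0.6, 0.0, -1.6]
width: 0.0156
grasp_force: 45.0
```

Call:
carry_out(
  motion=[
    {"claw": 235, "delta_pos": [2.3, -2.5, 0], "turn": 0},
    {"claw": 235, "delta_pos": [2.3, -2.5, 0], "turn": 0},
    {"claw": 235, "delta_pos": [2.3, -2.5, 0], "turn": 0},
    {"claw": 235, "delta_pos": [2.3, -2.5, 0], "turn": 0},
    {"claw": 235, "delta_pos": [2.3, -2.5, 0], "turn": 0},
  ],
)

```text
t: 33.75
tcp_pos: [0.439, -0.0902, 0.1112]
tool_rot: [[-0.776, -0.63, -0.009], [-0.63, 0.776, -0.017], [0.017, -0.008, -1.0]]
force: [0.4, 0.0, -1.8]
width: 0.0153
grasp_force: 45.0
```

Call:
carry_out(
  motion=[
    {"claw": 235, "delta_pos": [2.3, -2.5, 0], "turn": 0},
    {"claw": 235, "delta_pos": [2.3, -2.5, 0], "turn": 0},
    {"claw": 235, "delta_pos": [2.3, -2.5, 0], "turn": 0},
    {"claw": 235, "delta_pos": [2.3, -2.4, 0], "turn": 0},
    {"claw": 235, "delta_pos": [2.3, -2.4, 0], "turn": 0},
  ],
)

```text
t: 34.25
tcp_pos: [0.4355, -0.2268, 0.1118]
tool_rot: [[-0.802, -0.596, -0.033], [-0.591, 0.801, -0.091], [0.081, -0.054, -0.995]]
force: [0.5, -1.0, -1.2]
width: 0.0155
grasp_force: 45.0
```

Call:
carry_out(
  motion=[
    {"claw": 235, "delta_pos": [0, 0, 0], "turn": 0},
    {"claw": 235, "delta_pos": [0, 0, 0], "turn": 0.1},
    {"claw": 235, "delta_pos": [0, 0, 0], "turn": 0.1},
    {"claw": 235, "delta_pos": [0, 0, 0], "turn": 0.1},
    {"claw": 235, "delta_pos": [0, 0, 0], "turn": 0.1},
  ],
)

```text
t: 34.75
tcp_pos: [0.4356, -0.2248, 0.112]
tool_rot: [[-0.972, -0.234, -0.032], [-0.23, 0.969, -0.09], [0.052, -0.08, -0.995]]
force: [0.4, -0.3, -1.6]
width: 0.0155
grasp_force: 45.0
```

Call:
carry_out(
  motion=[
    {"claw": 235, "delta_pos": [0, 0, 0], "turn": 0.1},
    {"claw": 235, "delta_pos": [0, 0, 0], "turn": 0.1},
    {"claw": 235, "delta_pos": [0, 0, 0], "turn": 0.1},
    {"claw": 235, "delta_pos": [0, 0, 0], "turn": 0.1},
    {"claw": 235, "delta_pos": [0, 0, 0], "turn": 0.1},
  ],
)

```text
t: 35.25
tcp_pos: [0.4356, -0.2248, 0.112]
tool_rot: [[-0.965, 0.261, -0.032], [0.263, 0.961, -0.09], [0.008, -0.095, -0.995]]
force: [0.7, 0.5, -1.4]
width: 0.0157
grasp_force: 45.0
```

Call:
carry_out(
  motion=[
    {"claw": 235, "delta_pos": [0, 0, 0], "turn": 0.1},
    {"claw": 235, "delta_pos": [0, 0, 0], "turn": 0.09},
    {"claw": 235, "delta_pos": [0, 0, 0], "turn": 0},
    {"claw": 235, "delta_pos": [0, 0, 0], "turn": 0},
  ],
)

```text
t: 35.65
tcp_pos: [0.4359, -0.2252, 0.1124]
tool_rot: [[-0.901, 0.433, -0.032], [0.434, 0.897, -0.091], [-0.011, -0.096, -0.995]]
force: [-0.2, 0.7, -2.0]
width: 0.0158
grasp_force: 45.0
```

```bash
cat > held.py <<'E'
# held carrier in bed frame from the wrist picture: slab plane tilt, rear edge, sides
import sys
from h import *
from cell import env
i=load(sys.argv[1]+".npz");W=world(i)*1e3
s=env.sense();t=np.array(s["tcp_pos"])*1e3;b=inbed(t*1e-3)
m=(np.abs(W[...,2]-(t[2]-16.5))<3)&(np.hypot(W[...,0]-t[0],W[...,1]-t[1])<50)&(i["color"].max(2)>60)
B=np.c_[(W[m][:,:2]*1e-3-BO)@BR*1e3,W[m][:,2]]
r=B[B[:,0]<b[0]-8.5]
f=np.linalg.lstsq(np.c_[r[:,:2]-b[:2],np.ones(len(r))],r[:,2],rcond=None)[0]
print("rear x",np.percentile(B[:,0],1).round(1),"rear-part y",np.percentile(r[:,1],[1,99]).round(1),"mid",np.percentile(r[:,1],[1,99]).mean().round(1),"slab top at TCP",f[2].round(1),"slopes",f[:2].round(3),"n",len(r),"tool z bed",(BR.T@np.array(s["tool_rot"])[:2,2]).round(3))
E
python3 st.py -107 -30 38; python3 look.py w11;python3 held.py w11
```

```text
35.65 bed [-112.7    2.   112.4] F [-0.2  0.7 -2. ] w 0.0158 g 45.0 phi-by 177.66
shift cm [-0.62 -2.45  7.71]
turn -0.041
35.65 [ 0.4359 -0.2252  0.1124] 154.3053247146509 [-25.  24. 115.  -8.  41. -83.]
rear x -123.9 rear-part y [-19.5  18.2] mid -0.7 slab top at TCP 103.2 slopes [ 0.843 -0.078] n 448 tool z bed [ 0.007 -0.096]
```

The turn was limited because the last joint reached its range, and that left a tilt in the command (tool z y-component −0.09). I'll undo it by pressing the last joint gently against its other limit.

Call:
carry_out(
  motion=[
    {"claw": 235, "delta_pos": [0, 0, -2], "turn": 0},
    {"claw": 235, "delta_pos": [0, 0, 0], "turn": 0.14},
    {"claw": 235, "delta_pos": [0, 0, 0], "turn": 0.14},
    {"claw": 235, "delta_pos": [0, 0, 0], "turn": 0.14},
    {"claw": 235, "delta_pos": [0, 0, 0], "turn": 0.14},
  ],
)

```text
t: 36.2
tcp_pos: [0.4368, -0.2239, 0.1327]
tool_rot: [[-0.528, 0.849, -0.031], [0.847, 0.523, -0.091], [-0.061, -0.074, -0.995]]
force: [-0.4, -0.3, -0.9]
width: 0.0158
grasp_force: 45.0
```

Call:
carry_out(
  motion=[
    {"claw": 235, "delta_pos": [0, 0, 0], "turn": 0.14},
    {"claw": 235, "delta_pos": [0, 0, 0], "turn": 0.14},
    {"claw": 235, "delta_pos": [0, 0, 0], "turn": 0.14},
    {"claw": 235, "delta_pos": [0, 0, 0], "turn": 0.14},
    {"claw": 235, "delta_pos": [0, 0, 0], "turn": 0.14},
  ],
)

```text
t: 36.7
tcp_pos: [0.4369, -0.2239, 0.1327]
tool_rot: [[0.143, 0.989, -0.031], [0.985, -0.145, -0.091], [-0.095, -0.017, -0.995]]
force: [0.2, 0.5, -2.2]
width: 0.016
grasp_force: 45.0
```

Call:
carry_out(
  motion=[
    {"claw": 235, "delta_pos": [0, 0, 0], "turn": 0.14},
    {"claw": 235, "delta_pos": [0, 0, 0], "turn": 0.14},
    {"claw": 235, "delta_pos": [0, 0, 0], "turn": 0.14},
    {"claw": 235, "delta_pos": [0, 0, 0], "turn": 0.14},
    {"claw": 235, "delta_pos": [0, 0, 0], "turn": 0.14},
  ],
)

```text
t: 37.2
tcp_pos: [0.4369, -0.2239, 0.1327]
tool_rot: [[0.747, 0.664, -0.031], [0.66, -0.746, -0.091], [-0.084, 0.048, -0.995]]
force: [0.8, -0.3, -1.4]
width: 0.0163
grasp_force: 45.0
```

Call:
carry_out(
  motion=[
    {"claw": 235, "delta_pos": [0, 0, 0], "turn": 0.14},
    {"claw": 235, "delta_pos": [0, 0, 0], "turn": 0.14},
    {"claw": 235, "delta_pos": [0, 0, 0], "turn": 0.14},
    {"claw": 235, "delta_pos": [0, 0, 0], "turn": 0.14},
    {"claw": 235, "delta_pos": [0, 0, 0], "turn": 0.14},
  ],
)

```text
t: 37.7
tcp_pos: [0.4369, -0.2239, 0.1327]
tool_rot: [[0.999, 0.027, -0.031], [0.024, -0.996, -0.091], [-0.033, 0.09, -0.995]]
force: [0.1, 0.2, -1.9]
width: 0.0159
grasp_force: 45.0
```

Call:
carry_out(
  motion=[
    {"claw": 235, "delta_pos": [0, 0, 0], "turn": 0.14},
    {"claw": 235, "delta_pos": [0, 0, 0], "turn": 0.14},
    {"claw": 235, "delta_pos": [0, 0, 0], "turn": 0.14},
    {"claw": 235, "delta_pos": [0, 0, 0], "turn": 0.14},
    {"claw": 235, "delta_pos": [0, 0, 0], "turn": 0.14},
  ],
)

```text
t: 38.2
tcp_pos: [0.4369, -0.2239, 0.1327]
tool_rot: [[0.782, -0.623, -0.031], [-0.623, -0.777, -0.091], [0.033, 0.091, -0.995]]
force: [0.2, -0.3, -1.5]
width: 0.0157
grasp_force: 45.0
```

```bash
python3 st.py; python3 -c "
from cell import env
import numpy as np
s=env.sense();print(np.round(s['joints'],1),np.round(s['tool_rot'],3)[:,2])"
```

```text
38.2 bed [-112.3    3.7  132.7] F [ 0.2 -0.3 -1.5] w 0.0157 g 45.0 phi-by -15.2
[-25.2  21.9 114.6  -8.1  43.2 109.3] [-0.031 -0.091 -0.995]
```

Call:
carry_out(
  motion=[
    {"claw": 235, "delta_pos": [0, 0, 0], "turn": 0.126},
    {"claw": 235, "delta_pos": [0, 0, 0], "turn": 0.126},
    {"claw": 235, "delta_pos": [0, 0, 0], "turn": 0.126},
    {"claw": 235, "delta_pos": [0, 0, 0], "turn": 0.126},
    {"claw": 235, "delta_pos": [0, 0, 0], "turn": 0.126},
  ],
)

```text
t: 38.7
tcp_pos: [0.4369, -0.2239, 0.1327]
tool_rot: [[0.265, -0.964, -0.031], [-0.961, -0.261, -0.091], [0.08, 0.054, -0.995]]
force: [-0.9, -0.3, -1.4]
width: 0.0159
grasp_force: 45.0
```

Call:
carry_out(
  motion=[
    {"claw": 235, "delta_pos": [0, 0, 0], "turn": 0.06},
    {"claw": 235, "delta_pos": [0, 0, 0], "turn": 0},
    {"claw": 235, "delta_pos": [0, 0, 0], "turn": 0},
  ],
)

```text
t: 39.0
tcp_pos: [0.434, -0.2312, 0.1343]
tool_rot: [[0.22, -0.975, -0.024], [-0.973, -0.217, -0.076], [0.069, 0.041, -0.997]]
force: [-0.7, 0.3, -1.6]
width: 0.0154
grasp_force: 45.0
```

```bash
python3 st.py; python3 -c "
from cell import env
import numpy as np
s=env.sense();print(np.round(s['joints'],1),np.round(s['tool_rot'],3)[:,2])"
```

```text
39.0 bed [-112.1   -4.2  134.3] F [-0.7  0.3 -1.6] w 0.0154 g 45.0 phi-by -53.93
[-26.7  21.7 114.5  -6.6  43.3 145.5] [-0.024 -0.076 -0.997]
```

Works as hoped: the tilt dropped from 0.096 to 0.080. More of the same.

Call:
carry_out(
  motion=[
    {"claw": 235, "delta_pos": [0, 0, 0], "turn": 0.06},
    {"claw": 235, "delta_pos": [0, 0, 0], "turn": 0.06},
    {"claw": 235, "delta_pos": [0, 0, 0], "turn": 0.06},
    {"claw": 235, "delta_pos": [0, 0, 0], "turn": 0},
    {"claw": 235, "delta_pos": [0, 0, 0], "turn": 0},
  ],
)

```text
t: 39.5
tcp_pos: [0.4223, -0.2533, 0.1367]
tool_rot: [[0.073, -0.997, 0.001], [-0.997, -0.073, -0.027], [0.027, 0.0, -1.0]]
force: [0.7, 0.1, -1.6]
width: 0.0156
grasp_force: 45.0
```

```bash
python3 st.py; python3 -c "
from cell import env
import numpy as np
s=env.sense();print(np.round(s['joints'],1),np.round(s['tool_rot'],4)[:,2])"
```

```text
39.5 bed [-114.1  -29.1  136.7] F [ 0.7  0.1 -1.6] w 0.0156 g 45.0 phi-by -62.46
[-31.6  21.4 114.4  -1.8  43.4 145.6] [ 0.0015 -0.0267 -0.9996]
```

Call:
carry_out(
  motion=[
    {"claw": 235, "delta_pos": [0, 0, 0], "turn": 0.06},
    {"claw": 235, "delta_pos": [0, 0, 0], "turn": 0},
    {"claw": 235, "delta_pos": [0, 0, 0], "turn": -0.14},
    {"claw": 235, "delta_pos": [0, 0, 0], "turn": -0.14},
    {"claw": 235, "delta_pos": [0, 0, 0], "turn": -0.14},
  ],
)

```text
t: 40.0
tcp_pos: [0.4182, -0.2596, 0.1367]
tool_rot: [[0.436, -0.9, 0.012], [-0.9, -0.436, -0.011], [0.015, -0.006, -1.0]]
force: [0.8, 0.5, -1.7]
width: 0.0159
grasp_force: 45.0
```

Call:
carry_out(
  motion=[
    {"claw": 235, "delta_pos": [0, 0, 0], "turn": -0.14},
    {"claw": 235, "delta_pos": [0, 0, 0], "turn": -0.14},
    {"claw": 235, "delta_pos": [0, 0, 0], "turn": -0.14},
    {"claw": 235, "delta_pos": [0, 0, 0], "turn": -0.14},
    {"claw": 235, "delta_pos": [0, 0, 0], "turn": -0.14},
  ],
)

```text
t: 40.5
tcp_pos: [0.4182, -0.2596, 0.1367]
tool_rot: [[0.913, -0.407, 0.012], [-0.407, -0.913, -0.011], [0.015, 0.005, -1.0]]
force: [0.1, -0.2, -1.0]
width: 0.0157
grasp_force: 45.0
```

Call:
carry_out(
  motion=[
    {"claw": 235, "delta_pos": [0, 0, 0], "turn": -0.14},
    {"claw": 235, "delta_pos": [0, 0, 0], "turn": -0.14},
    {"claw": 235, "delta_pos": [0, 0, 0], "turn": -0.14},
    {"claw": 235, "delta_pos": [0, 0, 0], "turn": -0.14},
    {"claw": 235, "delta_pos": [0, 0, 0], "turn": -0.14},
  ],
)

```text
t: 41.0
tcp_pos: [0.4182, -0.2596, 0.1367]
tool_rot: [[0.961, 0.277, 0.012], [0.277, -0.961, -0.011], [0.008, 0.014, -1.0]]
force: [-0.5, 0.3, -1.8]
width: 0.0155
grasp_force: 45.0
```

Call:
carry_out(
  motion=[
    {"claw": 235, "delta_pos": [0, 0, 0], "turn": -0.14},
    {"claw": 235, "delta_pos": [0, 0, 0], "turn": -0.14},
    {"claw": 235, "delta_pos": [0, 0, 0], "turn": -0.14},
    {"claw": 235, "delta_pos": [0, 0, 0], "turn": -0.14},
    {"claw": 235, "delta_pos": [0, 0, 0], "turn": -0.14},
  ],
)

```text
t: 41.5
tcp_pos: [0.4182, -0.2595, 0.1366]
tool_rot: [[0.556, 0.831, 0.012], [0.831, -0.556, -0.011], [-0.002, 0.016, -1.0]]
force: [-0.0, 0.0, -1.9]
width: 0.0155
grasp_force: 45.0
```

Call:
carry_out(
  motion=[
    {"claw": 235, "delta_pos": [0, 0, 0], "turn": -0.14},
    {"claw": 235, "delta_pos": [0, 0, 0], "turn": -0.14},
    {"claw": 235, "delta_pos": [0, 0, 0], "turn": -0.14},
    {"claw": 235, "delta_pos": [0, 0, 0], "turn": -0.14},
    {"claw": 235, "delta_pos": [0, 0, 0], "turn": -0.14},
  ],
)

```text
t: 42.0
tcp_pos: [0.4182, -0.2595, 0.1366]
tool_rot: [[-0.11, 0.994, 0.012], [0.994, 0.11, -0.011], [-0.012, 0.01, -1.0]]
force: [0.6, -0.2, -1.4]
width: 0.0158
grasp_force: 45.0
```

Call:
carry_out(
  motion=[
    {"claw": 235, "delta_pos": [0, 0, 0], "turn": -0.14},
    {"claw": 235, "delta_pos": [0, 0, 0], "turn": -0.14},
    {"claw": 235, "delta_pos": [0, 0, 0], "turn": -0.14},
    {"claw": 235, "delta_pos": [0, 0, 0], "turn": -0.14},
    {"claw": 235, "delta_pos": [0, 0, 0], "turn": -0.14},
  ],
)

```text
t: 42.5
tcp_pos: [0.4181, -0.2595, 0.1366]
tool_rot: [[-0.724, 0.689, 0.012], [0.689, 0.724, -0.011], [-0.016, 0.0, -1.0]]
force: [-0.9, 1.5, -1.7]
width: 0.0159
grasp_force: 45.0
```

```bash
python3 st.py -170 -10 60; python3 -c "
from cell import env
import numpy as np
s=env.sense();print(np.round(s['joints'],1),np.round(s['tool_rot'],4)[:,2])"; python3 look.py w12; python3 held.py w12
```

```text
42.5 bed [-115.5  -36.5  136.6] F [-0.9  1.5 -1.7] w 0.0159 g 45.0 phi-by 159.77
shift cm [6.15 0.6  7.57]
turn -0.353
[-33.1  21.3 114.5  -0.2  43.3 -79.4] [ 0.0116 -0.0108 -0.9999]
42.5 [ 0.4181 -0.2595  0.1366] 136.41735955691638 [-33.  21. 114.  -0.  43. -79.]
rear x -130.9 rear-part y [-54.9 -31.7] mid -43.3 slab top at TCP 122.0 slopes [ 0.27  -0.037] n 305 tool z bed [ 0.015 -0.005]
```

Call:
carry_out(
  motion=[
    {"claw": 235, "delta_pos": [0, 0, 0], "turn": -0.12},
    {"claw": 235, "delta_pos": [0, 0, 0], "turn": -0.12},
    {"claw": 235, "delta_pos": [0, 0, 0], "turn": -0.113},
    {"claw": 235, "delta_pos": [0, 0, 0], "turn": 0},
    {"claw": 235, "delta_pos": [0, 0, 0], "turn": 0},
  ],
)

```text
t: 43.05
tcp_pos: [0.4182, -0.2596, 0.1367]
tool_rot: [[-0.914, 0.406, 0.012], [0.406, 0.914, -0.011], [-0.015, -0.005, -1.0]]
force: [-0.1, 0.9, -0.2]
width: 0.0158
grasp_force: 45.0
```

Call:
carry_out(
  motion=[
    {"claw": 235, "delta_pos": [1.7, 0.2, 0], "turn": 0},
    {"claw": 235, "delta_pos": [1.6, 0.2, 0], "turn": 0},
    {"claw": 235, "delta_pos": [1.6, 0.2, 0], "turn": 0},
    {"claw": 235, "delta_pos": [0, 0, 3.5], "turn": 0},
    {"claw": 235, "delta_pos": [0, 0, 3.5], "turn": 0},
  ],
)

```text
t: 43.55
tcp_pos: [0.3774, -0.2358, 0.0663]
tool_rot: [[-0.914, 0.405, 0.015], [0.405, 0.914, -0.013], [-0.019, -0.006, -1.0]]
force: [-0.1, 0.4, -1.8]
width: 0.0159
grasp_force: 45.0
```

Call:
carry_out(
  motion=[
    {"claw": 235, "delta_pos": [0, 0, 2], "turn": 0},
    {"claw": 235, "delta_pos": [0, 0, 1], "turn": 0},
    {"claw": 235, "delta_pos": [0, 0, 0.5], "turn": 0},
    {"claw": 235, "delta_pos": [0, 0, 0], "turn": 0},
  ],
)

```text
t: 43.95
tcp_pos: [0.3771, -0.2357, 0.0309]
tool_rot: [[-0.915, 0.403, 0.012], [0.403, 0.915, -0.011], [-0.015, -0.005, -1.0]]
force: [-0.6, 0.2, -1.9]
width: 0.0155
grasp_force: 45.0
```

```bash
python3 st.py -165 -30 27
```

```text
43.95 bed [-162.5  -30.9   30.9] F [-0.6  0.2 -1.9] w 0.0155 g 45.0 phi-by 179.6
shift cm [0.25 0.09 0.39]
turn -0.007
```

Lower to contact, release, level out, and regrip in place.

Call:
carry_out(
  motion=[
    {"claw": 235, "delta_pos": [0, 0, 0.15], "turn": -0.006},
    {"claw": 235, "delta_pos": [0, 0, 0.15], "turn": 0},
    {"claw": 235, "delta_pos": [0, 0, 0], "turn": 0},
    {"claw": 160, "delta_pos": [0, 0, 0], "turn": 0},
    {"claw": 160, "delta_pos": [0, 0, 0], "turn": 0},
  ],
)

```text
t: 44.45
tcp_pos: [0.3773, -0.2359, 0.0283]
tool_rot: [[-0.918, 0.396, 0.013], [0.396, 0.918, -0.012], [-0.016, -0.006, -1.0]]
force: [-0.5, 0.6, -1.1]
width: 0.028
grasp_force: 0.0
```

Call:
carry_out(
  motion=[
    {"claw": 160, "delta_pos": [0, 0, 0], "turn": 0},
    {"claw": 160, "delta_pos": [0, 0, 0.1], "turn": 0},
    {"claw": 160, "delta_pos": [0, 0, 0], "turn": 0},
    {"claw": 235, "delta_pos": [0, 0, 0], "turn": 0},
    {"claw": 235, "delta_pos": [0, 0, 0], "turn": 0},
  ],
)

```text
t: 44.95
tcp_pos: [0.377, -0.2357, 0.0269]
tool_rot: [[-0.918, 0.396, 0.012], [0.396, 0.918, -0.011], [-0.015, -0.005, -1.0]]
force: [0.5, 0.3, 0.0]
width: 0.0203
grasp_force: 0.0
```

Call:
carry_out(
  motion=[
    {"claw": 235, "delta_pos": [0, 0, 0], "turn": 0},
    {"claw": 235, "delta_pos": [0, 0, 0], "turn": 0},
    {"claw": 235, "delta_pos": [0, 0, 0], "turn": 0},
  ],
)

```text
t: 45.25
tcp_pos: [0.377, -0.2357, 0.0269]
tool_rot: [[-0.918, 0.396, 0.012], [0.396, 0.918, -0.011], [-0.015, -0.005, -1.0]]
force: [0.7, 0.2, 0.1]
width: 0.0155
grasp_force: 45.0
```

```bash
python3 st.py -105 -30 60
```

```text
45.25 bed [-162.7  -30.9   26.9] F [0.7 0.2 0.1] w 0.0155 g 45.0 phi-by 180.01
shift cm [-5.82  0.07 -3.22]
turn 0.0
```

Call:
carry_out(
  motion=[
    {"claw": 235, "delta_pos": [0, 0, -1.5], "turn": 0},
    {"claw": 235, "delta_pos": [0, 0, -1.5], "turn": 0},
    {"claw": 235, "delta_pos": [-2, 0.1, 0], "turn": 0},
    {"claw": 235, "delta_pos": [-2, 0, 0], "turn": 0},
    {"claw": 235, "delta_pos": [-1.8, 0, 0], "turn": 0},
  ],
)

```text
t: 45.75
tcp_pos: [0.431, -0.2577, 0.0579]
tool_rot: [[-0.918, 0.396, 0.012], [0.396, 0.918, -0.011], [-0.015, -0.006, -1.0]]
force: [-0.0, 0.3, -0.7]
width: 0.0163
grasp_force: 45.0
```

Call:
carry_out(
  motion=[
    {"claw": 235, "delta_pos": [0, 0, 0], "turn": 0},
    {"claw": 235, "delta_pos": [0, 0, 1], "turn": 0},
    {"claw": 235, "delta_pos": [0, 0, 0.9], "turn": 0},
    {"claw": 235, "delta_pos": [0, 0, 0], "turn": 0},
    {"claw": 235, "delta_pos": [0, 0, 0], "turn": 0},
  ],
)

```text
t: 46.25
tcp_pos: [0.4294, -0.2571, 0.0381]
tool_rot: [[-0.918, 0.396, 0.01], [0.396, 0.918, -0.01], [-0.013, -0.005, -1.0]]
force: [-0.0, 0.2, -1.0]
width: 0.0154
grasp_force: 45.0
```

```bash
python3 st.py -23 -30 37.5; python3 look.py w13; python3 held.py w13
```

```text
46.25 bed [-106.1  -29.7   38.1] F [-0.   0.2 -1. ] w 0.0154 g 45.0 phi-by 180.0
shift cm [-8.31 -0.02  0.17]
turn -0.0
46.25 [ 0.4294 -0.2571  0.0381] 156.64856855114678 [-32.  32. 115.  -0.  32. -99.]
rear x -116.4 rear-part y [-50.1 -11.3] mid -30.7 slab top at TCP 27.3 slopes [0.694 0.004] n 365 tool z bed [ 0.014 -0.005]
```

View pics/w13.png

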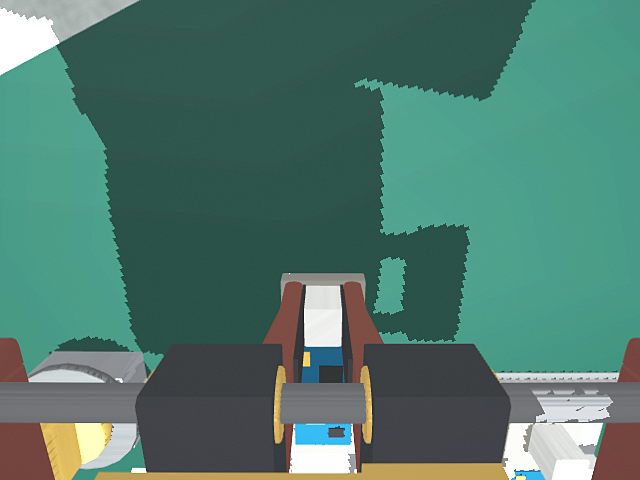

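Carrier held straight at slot 1, lug at (322,312). Slide in.

Call:
carry_out(
  motion=[
    {"claw": 235, "delta_pos": [-0.8, 0, 0.02], "turn": 0},
    {"claw": 235, "delta_pos": [-0.8, 0, 0.02], "turn": 0},
    {"claw": 235, "delta_pos": [-0.8, 0, 0.02], "turn": 0},
    {"claw": 235, "delta_pos": [-0.8, 0, 0.02], "turn": 0},
    {"claw": 235, "delta_pos": [0, 0, 0], "turn": 0},
  ],
)

```text
t: 46.8
tcp_pos: [0.4616, -0.2711, 0.0387]
tool_rot: [[-0.918, 0.396, 0.013], [0.396, 0.918, -0.012], [-0.017, -0.006, -1.0]]
force: [0.6, 0.2, -1.9]
width: 0.0156
grasp_force: 45.0
```

Call:
carry_out(
  motion=[
    {"claw": 235, "delta_pos": [-0.8, 0, 0.02], "turn": 0},
    {"claw": 235, "delta_pos": [-0.8, 0, 0.02], "turn": 0},
    {"claw": 235, "delta_pos": [-0.8, 0, 0.02], "turn": 0},
    {"claw": 235, "delta_pos": [-0.8, 0, 0.02], "turn": 0},
    {"claw": 235, "delta_pos": [0, 0, 0], "turn": 0},
  ],
)

```text
t: 47.3
tcp_pos: [0.4908, -0.2837, 0.0383]
tool_rot: [[-0.918, 0.396, 0.013], [0.396, 0.918, -0.012], [-0.017, -0.006, -1.0]]
force: [-0.3, -0.1, -2.0]
width: 0.0157
grasp_force: 45.0
```

Call:
carry_out(
  motion=[
    {"claw": 235, "delta_pos": [-0.8, 0, 0.01], "turn": 0},
    {"claw": 235, "delta_pos": [-0.4, 0, 0.01], "turn": 0},
    {"claw": 235, "delta_pos": [-0.3, 0, 0], "turn": 0},
    {"claw": 235, "delta_pos": [-0.2, 0, 0], "turn": 0},
    {"claw": 235, "delta_pos": [0, 0, 0], "turn": 0},
  ],
)

```text
t: 47.8
tcp_pos: [0.5044, -0.2895, 0.038]
tool_rot: [[-0.918, 0.396, 0.011], [0.396, 0.918, -0.01], [-0.014, -0.005, -1.0]]
force: [-1.2, 0.9, -1.2]
width: 0.0156
grasp_force: 45.0
```

```bash
python3 st.py -23 -30 37.5
```

```text
47.8 bed [-24.4 -29.8  38. ] F [-1.2  0.9 -1.2] w 0.0156 g 45.0 phi-by 180.01
shift cm [-0.14 -0.02  0.05]
turn 0.0
```

Call:
carry_out(
  motion=[
    {"claw": 235, "delta_pos": [-0.1, 0, 0], "turn": 0},
    {"claw": 235, "delta_pos": [-0.1, 0, 0], "turn": 0},
    {"claw": 235, "delta_pos": [-0.1, 0, 0], "turn": 0},
    {"claw": 235, "delta_pos": [0, 0, 0], "turn": 0},
  ],
)

```text
t: 48.2
tcp_pos: [0.5045, -0.2895, 0.0375]
tool_rot: [[-0.918, 0.396, 0.006], [0.396, 0.918, -0.008], [-0.008, -0.005, -1.0]]
force: [-9.9, 2.1, 3.0]
width: 0.0155
grasp_force: 45.0
```

```bash
python3 st.py -23 -30 37.5
```

```text
48.2 bed [-24.3 -29.7  37.5] F [-9.9  2.1  3. ] w 0.0155 g 45.0 phi-by 180.01
shift cm [-0.13 -0.03  0.  ]
turn 0.0
```

Call:
carry_out(
  motion=[
    {"claw": 140, "delta_pos": [0.1, 0, 0], "turn": 0},
    {"claw": 140, "delta_pos": [0, 0, 0], "turn": 0},
    {"claw": 140, "delta_pos": [0, 0, 0], "turn": 0},
    {"claw": 140, "delta_pos": [0, 0, -4], "turn": 0},
    {"claw": 140, "delta_pos": [0, 0, -4], "turn": 0},
  ],
)

```text
t: 48.7
tcp_pos: [0.5054, -0.2893, 0.1182]
tool_rot: [[-0.918, 0.396, 0.01], [0.396, 0.918, -0.01], [-0.013, -0.005, -1.0]]
force: [0.9, -0.3, 0.1]
width: 0.0394
grasp_force: 0.0
```

Call:
carry_out(
  motion=[
    {"claw": 140, "delta_pos": [2.1, 3.3, -1], "turn": 0},
    {"claw": 140, "delta_pos": [2.1, 3.3, -1], "turn": 0},
    {"claw": 140, "delta_pos": [2.1, 3.3, -1], "turn": 0},
    {"claw": 140, "delta_pos": [2.1, 3.3, -1], "turn": 0},
    {"claw": 140, "delta_pos": [2.1, 3.3, -1], "turn": 0},
  ],
)

```text
t: 49.2
tcp_pos: [0.4744, -0.0947, 0.1665]
tool_rot: [[-0.918, 0.397, 0.014], [0.396, 0.918, -0.011], [-0.017, -0.005, -1.0]]
force: [0.5, 1.2, -0.5]
width: 0.0401
grasp_force: 0.0
```

Call:
carry_out(
  motion=[
    {"claw": 140, "delta_pos": [2.1, 3.3, -1], "turn": 0},
    {"claw": 140, "delta_pos": [2.1, 3.3, -1], "turn": 0},
    {"claw": 140, "delta_pos": [2.1, 3.3, -1], "turn": 0},
    {"claw": 140, "delta_pos": [2.1, 3.3, -1], "turn": 0},
    {"claw": 140, "delta_pos": [2.1, 3.3, -1], "turn": 0},
  ],
)

```text
t: 49.7
tcp_pos: [0.4427, 0.0993, 0.2142]
tool_rot: [[-0.918, 0.396, 0.014], [0.396, 0.918, -0.011], [-0.017, -0.004, -1.0]]
force: [1.1, -0.4, -0.6]
width: 0.0399
grasp_force: 0.0
```

Call:
carry_out(
  motion=[
    {"claw": 140, "delta_pos": [2.1, 3.3, -1.5], "turn": 0},
    {"claw": 140, "delta_pos": [2.1, 3.3, -1.5], "turn": 0},
    {"claw": 140, "delta_pos": [2.1, 3.3, -1.5], "turn": 0},
    {"claw": 140, "delta_pos": [2.1, 3.3, -1.5], "turn": 0},
    {"claw": 140, "delta_pos": [2.1, 3.3, -1.5], "turn": 0},
  ],
)

```text
t: 50.2
tcp_pos: [0.4105, 0.2935, 0.2869]
tool_rot: [[-0.918, 0.396, 0.013], [0.396, 0.918, -0.01], [-0.016, -0.004, -1.0]]
force: [0.4, 0.6, 0.3]
width: 0.0393
grasp_force: 0.0
```

Call:
carry_out(
  motion=[
    {"claw": 140, "delta_pos": [2.1, 3.3, -1.5], "turn": 0},
    {"claw": 140, "delta_pos": [0, 0, 0], "turn": -0.122},
    {"claw": 140, "delta_pos": [0, 0, 0], "turn": -0.122},
    {"claw": 140, "delta_pos": [0, 0, 0], "turn": -0.122},
    {"claw": 140, "delta_pos": [0, 0, 0], "turn": -0.122},
  ],
)

```text
t: 50.7
tcp_pos: [0.4045, 0.3308, 0.3006]
tool_rot: [[-0.996, -0.086, 0.013], [-0.086, 0.996, -0.01], [-0.012, -0.011, -1.0]]
force: [-0.1, -0.1, 0.3]
width: 0.0396
grasp_force: 0.0
```

Call:
carry_out(
  motion=[
    {"claw": 140, "delta_pos": [0, 0, 0], "turn": -0.122},
    {"claw": 140, "delta_pos": [0, 0, 0], "turn": -0.122},
    {"claw": 140, "delta_pos": [0, 0, 0], "turn": 0},
    {"claw": 140, "delta_pos": [0, 0, 0], "turn": 0},
  ],
)

```text
t: 51.1
tcp_pos: [0.4045, 0.3305, 0.3004]
tool_rot: [[-0.949, -0.316, 0.012], [-0.316, 0.949, -0.011], [-0.008, -0.014, -1.0]]
force: [-0.4, -0.1, 0.5]
width: 0.0399
grasp_force: 0.0
```

```bash
python3 look.py w14; python3 cars.py w14
python3 - <<'E'
from h import *
from cell import env
s=env.sense();print(np.round(s["tool_rot"],3)[:,2]);go(s,[.409,.3455,.0555],198.8)
E
```

```text
51.1 [0.4045 0.3305 0.3004] -161.5843558471197 [ 38.  11. 103.  -1.  66. -70.]
[339. 256.] 582 [ 97. 168. 188.] [array([450.6, 360.7]), np.float32(19.5), array([96.3, 39.9]), array([411. , 347.4]), np.int64(2527)]
[ 0.012 -0.011 -1.   ]
shift cm [-0.7   1.63 24.48]
turn -0.006
```

Call:
carry_out(
  motion=[
    {"claw": 140, "delta_pos": [-0.7, 1.6, 3], "turn": 0},
    {"claw": 140, "delta_pos": [0, 0, 3.6], "turn": 0},
    {"claw": 140, "delta_pos": [0, 0, 3.6], "turn": 0},
    {"claw": 140, "delta_pos": [0, 0, 3.6], "turn": 0},
    {"claw": 140, "delta_pos": [0, 0, 3.6], "turn": 0},
  ],
)

```text
t: 51.65
tcp_pos: [0.4081, 0.346, 0.1249]
tool_rot: [[-0.948, -0.317, 0.013], [-0.317, 0.948, -0.01], [-0.009, -0.014, -1.0]]
force: [-0.1, 0.6, 0.0]
width: 0.0396
grasp_force: 0.0
```

Call:
carry_out(
  motion=[
    {"claw": 140, "delta_pos": [0, 0, 3.6], "turn": 0},
    {"claw": 140, "delta_pos": [0, 0, 3.4], "turn": 0},
    {"claw": 140, "delta_pos": [0, 0, 0], "turn": 0},
    {"claw": 140, "delta_pos": [0, 0, 0], "turn": 0},
  ],
)

```text
t: 52.05
tcp_pos: [0.4088, 0.345, 0.0562]
tool_rot: [[-0.948, -0.318, 0.011], [-0.318, 0.948, -0.012], [-0.007, -0.015, -1.0]]
force: [-0.5, -0.6, 0.0]
width: 0.0393
grasp_force: 0.0
```

```bash
python3 look.py w15; python3 lug.py w15 409.5 346 198.9
```

```text
52.05 [0.4088 0.345  0.0562] -161.47013770452315 [ 39.  32. 110.  -2.  37. -68.]
1126 ((408.5621032714844, 346.4409484863281), (18.44835662841797, 16.022117614746094), 17.74100685119629)
shift cm [0.09 0.15 3.12]
turn -0.006
[ 0.013 -0.01  -1.   ]
```

Call:
carry_out(
  motion=[
    {"claw": 140, "delta_pos": [0.1, 0.15, 1.5], "turn": -0.006},
    {"claw": 140, "delta_pos": [0, 0, 1.2], "turn": 0},
    {"claw": 140, "delta_pos": [0, 0, 0.35], "turn": 0},
    {"claw": 235, "delta_pos": [0, 0, 0], "turn": 0},
    {"claw": 235, "delta_pos": [0, 0, 0], "turn": 0},
  ],
  grip_force=45,
)

```text
t: 52.6
tcp_pos: [0.4078, 0.3458, 0.0256]
tool_rot: [[-0.946, -0.324, 0.012], [-0.324, 0.946, -0.011], [-0.008, -0.014, -1.0]]
force: [-0.1, 0.1, 0.2]
width: 0.027
grasp_force: 0.0
```

Call:
carry_out(
  motion=[
    {"claw": 235, "delta_pos": [0, 0, 0], "turn": 0},
    {"claw": 235, "delta_pos": [0, 0, 0], "turn": 0},
    {"claw": 235, "delta_pos": [0, 0, 0], "turn": 0},
    {"claw": 235, "delta_pos": [0, 0, 0], "turn": 0},
  ],
)

```text
t: 53.0
tcp_pos: [0.4079, 0.346, 0.0259]
tool_rot: [[-0.946, -0.324, 0.012], [-0.325, 0.946, -0.011], [-0.008, -0.014, -1.0]]
force: [-1.0, 0.4, 3.9]
width: 0.0159
grasp_force: 45.0
```

Call:
carry_out(
  motion=[
    {"claw": 235, "delta_pos": [0, 0, -2], "turn": 0},
    {"claw": 235, "delta_pos": [0, 0, -3], "turn": 0},
    {"claw": 235, "delta_pos": [0, 0, -3], "turn": 0},
    {"claw": 235, "delta_pos": [0, 0, -1], "turn": 0.1},
    {"claw": 235, "delta_pos": [0, 0, 0], "turn": 0.1},
  ],
)

```text
t: 53.5
tcp_pos: [0.4075, 0.3474, 0.1174]
tool_rot: [[-0.992, -0.126, 0.014], [-0.126, 0.992, -0.009], [-0.013, -0.011, -1.0]]
force: [0.3, -0.8, -2.6]
width: 0.0157
grasp_force: 44.9
```

Call:
carry_out(
  motion=[
    {"claw": 235, "delta_pos": [0, 0, 0], "turn": 0.1},
    {"claw": 235, "delta_pos": [0, 0, 0], "turn": 0.1},
    {"claw": 235, "delta_pos": [0, 0, 0], "turn": 0.1},
    {"claw": 235, "delta_pos": [0, 0, 0], "turn": 0.1},
    {"claw": 235, "delta_pos": [0, 0, 0], "turn": 0.1},
  ],
)

```text
t: 54.0
tcp_pos: [0.4064, 0.3465, 0.1153]
tool_rot: [[-0.931, 0.365, 0.011], [0.365, 0.931, -0.012], [-0.015, -0.007, -1.0]]
force: [-1.2, -0.5, -1.7]
width: 0.0153
grasp_force: 44.9
```

Call:
carry_out(
  motion=[
    {"claw": 235, "delta_pos": [0, 0, 0], "turn": 0},
    {"claw": 235, "delta_pos": [0, 0, 0], "turn": 0},
  ],
)

```text
t: 54.2
tcp_pos: [0.4065, 0.3466, 0.1154]
tool_rot: [[-0.933, 0.359, 0.011], [0.359, 0.933, -0.011], [-0.015, -0.007, -1.0]]
force: [0.4, 0.2, -0.8]
width: 0.0158
grasp_force: 44.9
```

```bash
python3 st.py -107 -90 118
```

```text
54.2 bed [-366.4  515.4  115.4] F [ 0.4  0.2 -0.8] w 0.0158 g 44.9 phi-by 182.33
shift cm [-23.45 -61.54   0.49]
turn 0.041
```

Call:
carry_out(
  motion=[
    {"claw": 235, "delta_pos": [-1.3, -3.4, 0], "turn": 0},
    {"claw": 235, "delta_pos": [-1.3, -3.4, 0], "turn": 0},
    {"claw": 235, "delta_pos": [-1.3, -3.4, 0], "turn": 0},
    {"claw": 235, "delta_pos": [-1.3, -3.4, 0], "turn": 0},
    {"claw": 235, "delta_pos": [-1.3, -3.4, 0], "turn": 0},
  ],
)

```text
t: 54.7
tcp_pos: [0.4056, 0.1635, 0.1176]
tool_rot: [[-0.934, 0.358, 0.012], [0.358, 0.934, -0.011], [-0.015, -0.006, -1.0]]
force: [0.2, -0.2, -0.4]
width: 0.0155
grasp_force: 44.9
```

Call:
carry_out(
  motion=[
    {"claw": 235, "delta_pos": [-1.3, -3.4, 0], "turn": 0},
    {"claw": 235, "delta_pos": [-1.3, -3.4, 0], "turn": 0},
    {"claw": 235, "delta_pos": [-1.3, -3.4, 0], "turn": 0},
    {"claw": 235, "delta_pos": [-1.3, -3.4, 0], "turn": 0},
    {"claw": 235, "delta_pos": [-1.3, -3.4, 0], "turn": 0},
  ],
)

```text
t: 55.2
tcp_pos: [0.4049, -0.0187, 0.1197]
tool_rot: [[-0.933, 0.359, 0.012], [0.359, 0.933, -0.011], [-0.015, -0.006, -1.0]]
force: [-0.6, -0.7, -0.5]
width: 0.0156
grasp_force: 44.9
```

Call:
carry_out(
  motion=[
    {"claw": 235, "delta_pos": [-1.3, -3.4, 0], "turn": 0},
    {"claw": 235, "delta_pos": [-1.3, -3.4, 0], "turn": 0},
    {"claw": 235, "delta_pos": [-1.3, -3.4, 0], "turn": 0},
    {"claw": 235, "delta_pos": [-1.3, -3.4, 0], "turn": 0},
    {"claw": 235, "delta_pos": [-1.3, -3.4, 0], "turn": 0},
  ],
)

```text
t: 55.7
tcp_pos: [0.404, -0.2008, 0.1216]
tool_rot: [[-0.933, 0.359, 0.012], [0.359, 0.933, -0.011], [-0.015, -0.006, -1.0]]
force: [0.9, -0.3, -1.3]
width: 0.0152
grasp_force: 44.9
```

Call:
carry_out(
  motion=[
    {"claw": 235, "delta_pos": [-1.3, -3.4, 0], "turn": 0},
    {"claw": 235, "delta_pos": [-1.3, -3.4, 0], "turn": 0},
    {"claw": 235, "delta_pos": [-1.3, -3.4, 0], "turn": 0},
    {"claw": 235, "delta_pos": [0, 0, 0], "turn": 0.041},
    {"claw": 235, "delta_pos": [0, 0, 0], "turn": 0},
  ],
)

```text
t: 56.2
tcp_pos: [0.4034, -0.3093, 0.1226]
tool_rot: [[-0.917, 0.399, 0.012], [0.399, 0.917, -0.011], [-0.015, -0.005, -1.0]]
force: [0.1, -0.5, -1.6]
width: 0.0157
grasp_force: 44.9
```

```bash
python3 st.py -107 -90 60; python3 look.py w16; python3 held.py w16
```

```text
56.2 bed [-109.2  -88.   122.6] F [ 0.1 -0.5 -1.6] w 0.0157 g 44.9 phi-by 179.81
shift cm [-0.13 -0.17  6.26]
turn -0.003
56.2 [ 0.4034 -0.3093  0.1226] 156.46350649494835 [ -39.   24.  113.   -0.   42. -105.]
rear x -119.2 rear-part y [-108.1  -69.7] mid -88.9 slab top at TCP 109.0 slopes [ 0.457 -0.001] n 257 tool z bed [ 0.014 -0.005]
```

Call:
carry_out(
  motion=[
    {"claw": 235, "delta_pos": [-0.1, -0.12, 2], "turn": -0.003},
    {"claw": 235, "delta_pos": [0, 0, 2], "turn": 0},
    {"claw": 235, "delta_pos": [0, 0, 2.2], "turn": 0},
    {"claw": 235, "delta_pos": [0, 0, 0], "turn": 0},
    {"claw": 235, "delta_pos": [0, 0, 0], "turn": 0},
  ],
)

```text
t: 56.75
tcp_pos: [0.4048, -0.3098, 0.0608]
tool_rot: [[-0.919, 0.394, 0.011], [0.394, 0.919, -0.01], [-0.014, -0.005, -1.0]]
force: [0.4, 1.1, -1.2]
width: 0.0158
grasp_force: 44.9
```

```bash
python3 st.py -106 -89.5 37.5; python3 look.py w17; python3 held.py w17
```

```text
56.75 bed [-107.8  -87.9   60.8] F [ 0.4  1.1 -1.2] w 0.0158 g 44.9 phi-by 180.12
shift cm [-0.14 -0.15  2.33]
turn 0.002
56.75 [ 0.4048 -0.3098  0.0608] 156.7741845521494 [ -39.   30.  114.   -0.   35. -105.]
rear x -117.7 rear-part y [-108.2  -69.3] mid -88.7 slab top at TCP 52.0 slopes [0.841 0.008] n 326 tool z bed [ 0.015 -0.006]
```

Call:
carry_out(
  motion=[
    {"claw": 235, "delta_pos": [-0.1, -0.15, 1], "turn": 0.002},
    {"claw": 235, "delta_pos": [0, 0, 0.8], "turn": 0},
    {"claw": 235, "delta_pos": [0, 0, 0.5], "turn": 0},
    {"claw": 235, "delta_pos": [0, 0, 0], "turn": 0},
    {"claw": 235, "delta_pos": [0, 0, 0], "turn": 0},
  ],
)

```text
t: 57.3
tcp_pos: [0.4055, -0.3126, 0.0376]
tool_rot: [[-0.917, 0.398, 0.011], [0.398, 0.917, -0.011], [-0.015, -0.005, -1.0]]
force: [-0.2, -1.3, -1.1]
width: 0.0158
grasp_force: 44.9
```

Call:
carry_out(
  motion=[
    {"claw": 235, "delta_pos": [-0.8, 0, 0.01], "turn": 0},
    {"claw": 235, "delta_pos": [-0.8, 0, 0.01], "turn": 0},
    {"claw": 235, "delta_pos": [-0.6, 0, 0.01], "turn": 0},
    {"claw": 235, "delta_pos": [0, 0, 0], "turn": 0},
  ],
)

```text
t: 57.7
tcp_pos: [0.4271, -0.3221, 0.0381]
tool_rot: [[-0.917, 0.398, 0.013], [0.398, 0.917, -0.012], [-0.017, -0.006, -1.0]]
force: [-0.2, 0.5, -0.5]
width: 0.0155
grasp_force: 44.9
```

```bash
python3 st.py -23 -89.5 37
```

```text
57.7 bed [-82.4 -90.3  38.1] F [-0.2  0.5 -0.5] w 0.0155 g 44.9 phi-by 179.91
shift cm [-5.94  0.1   0.21]
turn -0.002
```

Call:
carry_out(
  motion=[
    {"claw": 235, "delta_pos": [-0.8, 0.05, 0.03], "turn": 0},
    {"claw": 235, "delta_pos": [-0.8, 0, 0.03], "turn": 0},
    {"claw": 235, "delta_pos": [-0.8, 0, 0.03], "turn": 0},
    {"claw": 235, "delta_pos": [-0.8, 0, 0.02], "turn": 0},
    {"claw": 235, "delta_pos": [0, 0, 0], "turn": 0},
  ],
)

```text
t: 58.2
tcp_pos: [0.4568, -0.3344, 0.0374]
tool_rot: [[-0.917, 0.398, 0.013], [0.398, 0.917, -0.012], [-0.017, -0.006, -1.0]]
force: [0.5, -0.2, -2.1]
width: 0.0154
grasp_force: 44.9
```

Call:
carry_out(
  motion=[
    {"claw": 235, "delta_pos": [-0.8, 0, 0.02], "turn": 0},
    {"claw": 235, "delta_pos": [-0.8, 0, 0.02], "turn": 0},
    {"claw": 235, "delta_pos": [-0.5, 0, 0.02], "turn": 0},
    {"claw": 235, "delta_pos": [-0.3, 0, 0], "turn": 0},
    {"claw": 235, "delta_pos": [0, 0, 0], "turn": 0},
  ],
)

```text
t: 58.7
tcp_pos: [0.4778, -0.3434, 0.037]
tool_rot: [[-0.917, 0.398, 0.012], [0.398, 0.917, -0.011], [-0.016, -0.006, -1.0]]
force: [0.2, 0.3, -0.5]
width: 0.0157
grasp_force: 44.9
```

```bash
python3 st.py -23 -89.5 37
```

```text
58.7 bed [-27.5 -89.8  37. ] F [ 0.2  0.3 -0.5] w 0.0157 g 44.9 phi-by 179.9
shift cm [-0.45  0.03  0.01]
turn -0.002
```

Call:
carry_out(
  motion=[
    {"claw": 235, "delta_pos": [-0.2, 0, 0.01], "turn": 0},
    {"claw": 235, "delta_pos": [-0.15, 0, 0], "turn": 0},
    {"claw": 235, "delta_pos": [-0.15, 0, 0], "turn": 0},
    {"claw": 235, "delta_pos": [-0.1, 0, 0], "turn": 0},
    {"claw": 235, "delta_pos": [0, 0, 0], "turn": 0},
  ],
)

```text
t: 59.2
tcp_pos: [0.4804, -0.3443, 0.0364]
tool_rot: [[-0.917, 0.398, 0.007], [0.398, 0.917, -0.008], [-0.01, -0.005, -1.0]]
force: [-6.9, 2.4, 0.8]
width: 0.0157
grasp_force: 44.9
```

```bash
python3 st.py -23 -89.5 37
```

```text
59.2 bed [-24.6 -89.6  36.4] F [-6.9  2.4  0.8] w 0.0157 g 44.9 phi-by 179.9
shift cm [-0.17  0.01 -0.06]
turn -0.002
```

Call:
carry_out(
  motion=[
    {"claw": 235, "delta_pos": [-0.1, 0, 0], "turn": 0},
    {"claw": 235, "delta_pos": [0, 0, 0], "turn": 0},
  ],
)

```text
t: 59.4
tcp_pos: [0.4805, -0.3442, 0.0361]
tool_rot: [[-0.917, 0.398, 0.005], [0.398, 0.917, -0.007], [-0.008, -0.004, -1.0]]
force: [-8.9, 2.6, 2.0]
width: 0.0155
grasp_force: 44.9
```

Call:
carry_out(
  motion=[
    {"claw": 168, "delta_pos": [0.1, 0, 0], "turn": 0},
    {"claw": 168, "delta_pos": [0, 0, 0], "turn": 0},
    {"claw": 168, "delta_pos": [0, 0, 0], "turn": 0},
    {"claw": 168, "delta_pos": [0, 0, -4], "turn": 0},
    {"claw": 168, "delta_pos": [0, 0, -4], "turn": 0},
  ],
)

```text
t: 59.9
tcp_pos: [0.4815, -0.3443, 0.1169]
tool_rot: [[-0.917, 0.398, 0.01], [0.398, 0.917, -0.01], [-0.013, -0.005, -1.0]]
force: [0.6, -1.0, 0.6]
width: 0.0299
grasp_force: 0.0
```

Call:
carry_out(
  motion=[
    {"claw": 140, "delta_pos": [1, 3.5, -3], "turn": 0},
    {"claw": 140, "delta_pos": [1, 3.5, -3], "turn": 0},
    {"claw": 140, "delta_pos": [1, 3.5, -3], "turn": 0},
    {"claw": 140, "delta_pos": [0, 0, -3], "turn": 0},
    {"claw": 140, "delta_pos": [0, 0, 0], "turn": 0},
  ],
)

```text
t: 60.4
tcp_pos: [0.4976, -0.2352, 0.2405]
tool_rot: [[-0.918, 0.396, 0.02], [0.396, 0.918, -0.015], [-0.024, -0.006, -1.0]]
force: [0.5, -0.6, 0.8]
width: 0.0396
grasp_force: 0.0
```

```bash
cat > lugs.py <<'E'
import sys
from h import *
i=load(sys.argv[1]+".npz");W=world(i)*1e3
B=np.dstack([((W[...,:2]*1e-3-BO)@BR)*1e3,W[...,2]])
for y in(-90,-30,30,90):
    m=(np.abs(B[...,1]-y)<14)&(B[...,0]<5)&(B[...,0]>-60)&(B[...,2]>41)&(B[...,2]<49)
    if m.sum()<20: print(y,"no lug");continue
    P=B[m];print(y,m.sum(),"lug x mid",round((np.percentile(P[:,0],2)+np.percentile(P[:,0],98))/2,1),"y",np.median(P[:,1]).round(1))
m=(B[...,2]>44)&(B[...,2]<56)&(B[...,1]>120)&(B[...,1]<190)&(np.abs(B[...,0]+41)<25)
if m.sum()>10: print("handle",np.median(B[m],0).round(1))
E
python3 st.py -41 164 33; python3 look.py w18;python3 lugs.py w18
```

```text
60.4 bed [-52.2  17.3 240.5] F [ 0.5 -0.6  0.8] w 0.0396 g 0.0 phi-by 180.01
shift cm [-0.63 14.79 20.69]
turn 0.0
60.4 [ 0.4976 -0.2352  0.2405] 156.66355104614874 [-26.  17. 103.  -0.  58. -93.]
-90 322 lug x mid -23.7 y -90.2
-30 322 lug x mid -23.8 y -30.6
30 314 lug x mid -23.9 y 29.7
90 319 lug x mid -23.8 y 88.7
handle [-42.7 161.6  49.1]
```

View pics/w18.png

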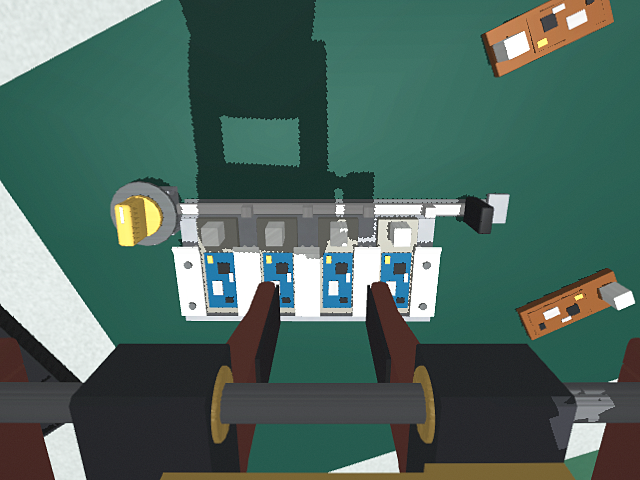

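All four lugs stand level (about row 235, bed x −23.8). The handle is at (480,213). Now I shut the bar.

Call:
carry_out(
  motion=[
    {"claw": 140, "delta_pos": [-0.1, 3.7, 2], "turn": 0},
    {"claw": 140, "delta_pos": [-0.1, 3.7, 3], "turn": 0},
    {"claw": 140, "delta_pos": [-0.1, 3.7, 3], "turn": 0},
    {"claw": 140, "delta_pos": [0, 3.6, 3], "turn": 0},
    {"claw": 140, "delta_pos": [0, 0, 0], "turn": 0},
  ],
)

```text
t: 60.95
tcp_pos: [0.5555, -0.0995, 0.12]
tool_rot: [[-0.918, 0.396, 0.004], [0.396, 0.918, -0.009], [-0.007, -0.007, -1.0]]
force: [-1.4, 0.2, -0.7]
width: 0.0395
grasp_force: 0.0
```

```bash
python3 st.py -40 163.5 33; python3 look.py w19;python3 lugs.py w19
```

```text
60.95 bed [-52.8 164.9 120. ] F [-1.4  0.2 -0.7] w 0.0395 g 0.0 phi-by 180.05
shift cm [-1.22 -0.09  8.71]
turn 0.001
60.95 [ 0.5555 -0.0995  0.12  ] 156.69582377005057 [-11.  28. 106.  -1.  46. -77.]
-90 no lug
-30 705 lug x mid -23.5 y -29.2
30 682 lug x mid -23.9 y 31.4
90 677 lug x mid -23.7 y 89.7
handle [-43.1 163.2  49.4]
```

Call:
carry_out(
  motion=[
    {"claw": 140, "delta_pos": [-1.2, 0, 2], "turn": 0},
    {"claw": 140, "delta_pos": [0, 0, 3], "turn": 0},
    {"claw": 140, "delta_pos": [0, 0, 3], "turn": 0},
    {"claw": 140, "delta_pos": [0, 0, 0.7], "turn": 0},
    {"claw": 235, "delta_pos": [0, 0, 0], "turn": 0},
  ],
  grip_force=25,
)

```text
t: 61.5
tcp_pos: [0.5686, -0.1093, 0.0378]
tool_rot: [[-0.917, 0.399, 0.01], [0.399, 0.917, -0.011], [-0.013, -0.006, -1.0]]
force: [0.1, 0.3, 0.0]
width: 0.0346
grasp_force: 0.0
```

Call:
carry_out(
  motion=[
    {"claw": 235, "delta_pos": [0, 0, 0], "turn": 0},
    {"claw": 235, "delta_pos": [0, 0, 0], "turn": 0},
    {"claw": 235, "delta_pos": [0, 0, 0], "turn": 0},
    {"claw": 235, "delta_pos": [0, 0, 0], "turn": 0},
    {"claw": 235, "delta_pos": [0, 0, 0], "turn": 0},
  ],
)

```text
t: 62.0
tcp_pos: [0.5704, -0.1087, 0.0398]
tool_rot: [[-0.917, 0.398, 0.014], [0.398, 0.917, -0.012], [-0.018, -0.005, -1.0]]
force: [-0.5, -0.4, 7.1]
width: 0.0119
grasp_force: 25.0
```

Call:
carry_out(
  motion=[
    {"claw": 235, "delta_pos": [0, -0.3, 0], "turn": 0},
    {"claw": 235, "delta_pos": [0, -0.3, 0], "turn": 0},
    {"claw": 235, "delta_pos": [0, -0.3, 0], "turn": 0},
    {"claw": 235, "delta_pos": [0, -0.3, 0], "turn": 0},
    {"claw": 235, "delta_pos": [0, -0.2, 0], "turn": 0},
  ],
)

```text
t: 62.5
tcp_pos: [0.565, -0.1214, 0.0398]
tool_rot: [[-0.917, 0.398, 0.014], [0.398, 0.917, -0.011], [-0.018, -0.005, -1.0]]
force: [0.3, 1.3, 6.2]
width: 0.0115
grasp_force: 25.0
```

```bash
python3 st.py -40 148 33
```

```text
62.5 bed [-35.4 148.5  39.8] F [0.3 1.3 6.2] w 0.0115 g 25.0 phi-by 179.9
shift cm [ 0.47 -0.05  0.67]
turn -0.002
```

Call:
carry_out(
  motion=[
    {"claw": 235, "delta_pos": [0, -0.15, 0], "turn": 0},
    {"claw": 235, "delta_pos": [0, -0.15, 0], "turn": 0},
    {"claw": 235, "delta_pos": [0, -0.1, 0], "turn": 0},
    {"claw": 235, "delta_pos": [0, 0, 0], "turn": 0},
  ],
)

```text
t: 62.9
tcp_pos: [0.5647, -0.1222, 0.0399]
tool_rot: [[-0.917, 0.399, 0.017], [0.399, 0.917, -0.008], [-0.018, -0.001, -1.0]]
force: [7.1, 18.3, 5.0]
width: 0.0119
grasp_force: 25.0
```

```bash
python3 st.py -40 148 33
```

```text
62.9 bed [-35.4 147.7  39.9] F [ 7.1 18.3  5. ] w 0.0119 g 25.0 phi-by 179.84
shift cm [0.47 0.03 0.68]
turn -0.003
```

Call:
carry_out(
  motion=[
    {"claw": 140, "delta_pos": [0, 0, 0], "turn": 0},
    {"claw": 140, "delta_pos": [0, 0.2, 0], "turn": 0},
    {"claw": 140, "delta_pos": [0, 0, 0], "turn": 0},
    {"claw": 140, "delta_pos": [0, 0, -4], "turn": 0},
    {"claw": 140, "delta_pos": [0, 0, -4], "turn": 0},
  ],
)

```text
t: 63.4
tcp_pos: [0.5607, -0.1222, 0.118]
tool_rot: [[-0.917, 0.398, 0.008], [0.398, 0.917, -0.01], [-0.011, -0.006, -1.0]]
force: [1.3, 0.4, -0.2]
width: 0.0393
grasp_force: 0.0
```

Call:
carry_out(
  motion=[
    {"claw": 140, "delta_pos": [1, -3.5, -2], "turn": 0},
    {"claw": 140, "delta_pos": [1, -3.5, -2], "turn": 0},
    {"claw": 140, "delta_pos": [0, -3.5, -2], "turn": 0},
    {"claw": 140, "delta_pos": [0, -3.5, -2], "turn": 0},
    {"claw": 140, "delta_pos": [0, 0, 0], "turn": 0},
  ],
)

```text
t: 63.9
tcp_pos: [0.4869, -0.2456, 0.2016]
tool_rot: [[-0.916, 0.402, 0.016], [0.402, 0.916, -0.014], [-0.02, -0.007, -1.0]]
force: [0.8, -0.5, -0.5]
width: 0.0394
grasp_force: 0.0
```

```bash
python3 st.py -41 -156 95; python3 look.py w20;python3 lugs.py w20
python3 - <<'E'
from h import *
i=load("w20.npz");W=world(i)*1e3;q=(np.hypot(W[...,0]-439,W[...,1]+399)<45)&(W[...,2]>60)&(W[...,2]<72)
print(q.sum(),cv2.minAreaRect(W[q][:,:2].astype(np.float32)))
E
```

```text
63.9 bed [-57.9   3.5 201.6] F [ 0.8 -0.5 -0.5] w 0.0394 g 0.0 phi-by 179.67
shift cm [ -1.56 -15.87  10.8 ]
turn -0.006
63.9 [ 0.4869 -0.2456  0.2016] 156.32086841190875 [-28.  19. 106.  -0.  54. -94.]
-90 392 lug x mid -23.7 y -90.1
-30 393 lug x mid -23.8 y -30.5
30 395 lug x mid -23.7 y 29.7
90 383 lug x mid -24.0 y 89.1
handle [-42.6 145.6  49.2]
946 ((438.8304138183594, -398.46759033203125), (14.332832336425781, 38.10175323486328), 64.69487762451172)
```

View pics/w20.png

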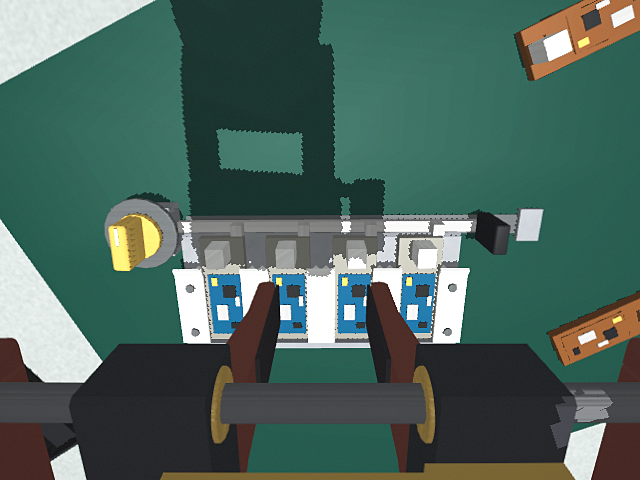

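The bar is shut (the handle measured 16 mm right of open) and its teeth stand behind the carriers, at (237,228) to (438,228). The knob bar is at yaw 154.7°. Now I tighten it.

Call:
carry_out(
  motion=[
    {"claw": 140, "delta_pos": [-0.4, -4, 2], "turn": 0},
    {"claw": 140, "delta_pos": [-0.4, -4, 2], "turn": 0},
    {"claw": 140, "delta_pos": [-0.4, -4, 2], "turn": 0},
    {"claw": 140, "delta_pos": [-0.4, -3.9, 2], "turn": 0.028},
    {"claw": 140, "delta_pos": [0, 0, 0], "turn": 0},
  ],
)

```text
t: 64.45
tcp_pos: [0.4372, -0.3963, 0.1164]
tool_rot: [[-0.904, 0.427, 0.008], [0.427, 0.904, -0.008], [-0.011, -0.004, -1.0]]
force: [-0.1, 0.3, 0.1]
width: 0.0394
grasp_force: 0.0
```

Run:
```python
from h import *
from cell import env
s=env.sense();print(s["tcp_pos"]);go(s,[.4388,-.3987,.053],154.7)
```

```text
[ 0.43720157 -0.39633832  0.1163919 ]
shift cm [-0.18 -0.12  6.34]
turn 0.0
```

Call:
carry_out(
  motion=[
    {"claw": 140, "delta_pos": [-0.18, -0.12, 2], "turn": 0},
    {"claw": 140, "delta_pos": [0, 0, 2], "turn": 0},
    {"claw": 140, "delta_pos": [0, 0, 1.5], "turn": 0},
    {"claw": 140, "delta_pos": [0, 0, 0.8], "turn": 0},
    {"claw": 235, "delta_pos": [0, 0, 0], "turn": 0},
  ],
  grip_force=40,
)

```text
t: 64.95
tcp_pos: [0.441, -0.3962, 0.0559]
tool_rot: [[-0.906, 0.423, 0.01], [0.423, 0.906, -0.009], [-0.013, -0.004, -1.0]]
force: [0.3, 0.0, 0.9]
width: 0.0346
grasp_force: 0.0
```

Call:
carry_out(
  motion=[
    {"claw": 235, "delta_pos": [0, 0, 0], "turn": 0},
    {"claw": 235, "delta_pos": [0, 0, 0], "turn": 0},
    {"claw": 235, "delta_pos": [0, 0, 0], "turn": 0},
    {"claw": 235, "delta_pos": [0, 0, 0], "turn": 0},
    {"claw": 235, "delta_pos": [0, 0, 0], "turn": 0},
  ],
)

```text
t: 65.45
tcp_pos: [0.4411, -0.3994, 0.058]
tool_rot: [[-0.906, 0.424, 0.013], [0.423, 0.906, -0.014], [-0.018, -0.008, -1.0]]
force: [-3.8, -8.3, -2.1]
width: 0.0134
grasp_force: 40.0
```

Call:
carry_out(
  motion=[
    {"claw": 235, "delta_pos": [0, 0, 0], "turn": 0.1},
    {"claw": 235, "delta_pos": [0, 0, 0], "turn": 0.1},
    {"claw": 235, "delta_pos": [0, 0, 0], "turn": 0.1},
    {"claw": 235, "delta_pos": [0, 0, 0], "turn": 0.1},
    {"claw": 235, "delta_pos": [0, 0, 0], "turn": 0.1},
  ],
)

```text
t: 65.95
tcp_pos: [0.4407, -0.4, 0.058]
tool_rot: [[-0.589, 0.808, 0.012], [0.808, 0.589, -0.015], [-0.019, 0.001, -1.0]]
force: [-6.6, -10.9, -1.4]
width: 0.0139
grasp_force: 40.0
```

Call:
carry_out(
  motion=[
    {"claw": 235, "delta_pos": [0, 0, 0], "turn": 0.1},
    {"claw": 235, "delta_pos": [0, 0, 0], "turn": 0.1},
    {"claw": 235, "delta_pos": [0, 0, 0], "turn": 0.1},
    {"claw": 235, "delta_pos": [0, 0, 0], "turn": 0.1},
    {"claw": 235, "delta_pos": [0, 0, 0], "turn": 0.1},
  ],
)

```text
t: 66.45
tcp_pos: [0.44, -0.4003, 0.058]
tool_rot: [[-0.13, 0.991, 0.011], [0.991, 0.13, -0.015], [-0.017, 0.009, -1.0]]
force: [-10.5, -12.9, -1.4]
width: 0.0137
grasp_force: 40.0
```

Call:
carry_out(
  motion=[
    {"claw": 235, "delta_pos": [0, 0, 0], "turn": 0.1},
    {"claw": 235, "delta_pos": [0, 0, 0], "turn": 0.1},
    {"claw": 235, "delta_pos": [0, 0, 0], "turn": 0.1},
    {"claw": 235, "delta_pos": [0, 0, 0], "turn": 0.1},
    {"claw": 235, "delta_pos": [0, 0, 0], "turn": 0.08},
  ],
)

```text
t: 66.95
tcp_pos: [0.4394, -0.4001, 0.058]
tool_rot: [[0.342, 0.94, 0.01], [0.94, -0.342, -0.015], [-0.011, 0.014, -1.0]]
force: [-12.7, -13.0, 1.4]
width: 0.0137
grasp_force: 40.0
```

```bash
python3 st.py
```

```text
66.95 bed [ -40.2 -157.1   58. ] F [-12.7 -13.    1.4] w 0.0137 g 40.0 phi-by 93.35
```

Call:
carry_out(
  motion=[
    {"claw": 120, "delta_pos": [0, 0, 0], "turn": 0},
    {"claw": 120, "delta_pos": [0, 0, 0], "turn": 0},
    {"claw": 120, "delta_pos": [0, 0, 0], "turn": 0},
    {"claw": 120, "delta_pos": [0, 0, 0], "turn": 0},
    {"claw": 120, "delta_pos": [0, 0, -3], "turn": 0},
  ],
)

```text
t: 67.45
tcp_pos: [0.4392, -0.3951, 0.0843]
tool_rot: [[0.339, 0.941, 0.007], [0.941, -0.339, -0.006], [-0.004, 0.009, -1.0]]
force: [0.9, -0.5, -0.4]
width: 0.0461
grasp_force: 0.0
```

Call:
carry_out(
  motion=[
    {"claw": 120, "delta_pos": [0, 0, -4], "turn": 0},
    {"claw": 120, "delta_pos": [0, 0, -4], "turn": 0},
    {"claw": 120, "delta_pos": [0, 0, -4], "turn": 0},
    {"claw": 120, "delta_pos": [0, 0, -4], "turn": 0},
    {"claw": 120, "delta_pos": [0, 0, -4], "turn": 0},
  ],
)

```text
t: 67.95
tcp_pos: [0.4385, -0.3944, 0.2888]
tool_rot: [[0.339, 0.941, 0.012], [0.941, -0.339, -0.011], [-0.006, 0.015, -1.0]]
force: [1.0, -0.5, 0.2]
width: 0.0466
grasp_force: 0.0
```

Call:
carry_out(
  motion=[
    {"claw": 120, "delta_pos": [3.5, 0, 0], "turn": 0},
    {"claw": 120, "delta_pos": [3.5, 0, 0], "turn": 0},
    {"claw": 120, "delta_pos": [3, 0, 0], "turn": 0},
    {"claw": 120, "delta_pos": [0, 0, 0], "turn": 0},
    {"claw": 120, "delta_pos": [0, 0, 0], "turn": 0},
  ],
)

```text
t: 68.45
tcp_pos: [0.4728, -0.3004, 0.2865]
tool_rot: [[0.338, 0.941, 0.012], [0.941, -0.338, -0.011], [-0.007, 0.015, -1.0]]
force: [0.4, 0.2, 0.7]
width: 0.0464
grasp_force: 0.0
```

```bash
python3 st.py; python3 look.py w21;python3 lugs.py w21
python3 - <<'E'
from h import *
i=load("w21.npz");W=world(i)*1e3;q=(np.hypot(W[...,0]-439,W[...,1]+399)<45)&(W[...,2]>60)&(W[...,2]<72)
print(q.sum(),cv2.minAreaRect(W[q][:,:2].astype(np.float32)))
E
```

```text
68.45 bed [-49.1 -52.4 286.5] F [0.4 0.2 0.7] w 0.0464 g 0.0 phi-by 93.6
68.45 [ 0.4728 -0.3004  0.2865] 70.25330428847657 [-34.  15.  99.  -0.  65. -14.]
-90 254 lug x mid -23.2 y -89.9
-30 280 lug x mid -23.4 y -30.3
30 325 lug x mid -23.4 y 30.5
90 359 lug x mid -23.4 y 89.1
461 ((439.16387939453125, -398.7933349609375), (36.82047653198242, 13.816275596618652), 69.97261047363281)
```

```bash
python3 -c "
from cell import env
print(env.finish_job())"
```

```text
the job is handed in; nothing more can be done
None
```

All four carriers are fully home in their own slots, the keeper bar is shut behind them, the clamp knob is tightened to about 1.51 rad, and the job is handed in at about 68 s; no verdict came back.

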